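# Book new stock cartons through the low counter reader

## Task

Book the stationery cartons in at the stock reader: with its dial clicked to one dot for the blue staples cartons and to three dots for the orange paper-clip cartons, slide each carton, lying flat, over the counter and under the low reader head from left to right, never over or around the head. Lay every carton flat on the floor of the blue tray, not on one another, and at the end click the dial back to off (the bar mark); leave the stapler and the white label roll standing near the tray alone.

Things in the scene. Friction and masses are not known exactly. Their poses are not given: they have to be found in the camera images.
- reader: counter-top stock reader, fixed. Origin: on the counter (z = 0), middle of the lane, below the middle of the head. Its x axis points across the lane to the dial console, its y axis along the lane back to the infeed side (left); cartons are fed towards -y. The lane is the bare counter (no step); a yellow arrow on the head shows the feed direction. Dial console: x 62 to 116 mm, y -45 to +45 mm, 28 mm high, joined to the far leg by a 28 mm wide neck.
- reader_head (a point): middle of the head's underside, 27 mm above the counter (axes as the reader). The black head bridges the lane: 34 mm along the lane (y), underside 27 mm and top 48 mm above the counter; opening 60 mm wide (x) between white legs 13 mm thick. Fingers do not fit under it: push a carton from behind up to the head, then draw it out by the end that sticks out beyond.
- dial (a joint): four-position dial on the console, rad, growing clockwise seen from above; sprung clicks 0.45 rad apart: 0 = off (red bar mark), 0.45 = one dot, 0.90 = two dots, 1.35 = three dots (dots in radial rows); end stops just past off and three dots. Torque to turn over a click up to about 0.15 N m; released near a click it settles on it. It starts at any click.
- dial_grip (a point): centre of the dial's grip bar, on the dial's axis (turns with it), 45 mm above the counter. The black bar is 38 mm long along this point's x axis (the orange pointer end is +x), 16 mm wide along its y, and stands from 34 to 57 mm above the counter on a 39 mm disc.
- tray: blue open tray, fixed, 130 x 260 mm outside (x, y) and 22 mm high on a black foot, walls 4 mm, inner floor 12 mm above the counter, rim 10 mm above that floor. Origin: centre of its underside, on the counter; y along its length.
- carton1_mid (a point): centre of an orange carton of paper clips, 50 x 72 x 20 mm, 60 g (x, y, z extents), half-way up. y is its long axis, z up. May be absent.
- carton2_mid (a point): centre of an orange carton of paper clips, 50 x 72 x 20 mm, 60 g (x, y, z extents), half-way up. y is its long axis, z up. May be absent.
- carton3_mid (a point): centre of a blue carton of staples, 36 x 68 x 22 mm, 110 g (x, y, z extents), half-way up. y is its long axis, z up. May be absent.
- carton4_mid (a point): centre of a blue carton of staples, 36 x 68 x 22 mm, 110 g (x, y, z extents), half-way up. y is its long axis, z up. May be absent.
- stapler_mid (a point): bystander: red and black stapler, 36 x 146 x 50 mm (x, y, z), point half-way up its middle; leave it where it is.
- label_roll_mid (a point): bystander: white label roll standing on end, 68 mm across, 50 mm high, its centre; leave it where it is.
Not all that is in view belongs to the job. What is shaped like the part that bears carton4_mid but purple is not meant.

How it is judged (in metres and radians):
On the way:
1. every carton has passed under the head to the outfeed side (y of each of carton1_mid, carton2_mid, carton3_mid, carton4_mid in the frame of reader below -0.03 m), for 0.2 s.
At the end, for the whole second after the job is handed in: Every carton lies flat (within 0.12 rad) on the tray floor, not on another carton (centre under 30 mm above the tray's underside, within 45 mm of its middle across and 100 mm along), at rest; the dial is back at off (within 0.12 rad) (value of joint dial between -0.12 and 0.12 rad and x of carton1_mid in the frame of tray between -0.045 and 0.045 m and y of carton1_mid in the frame of tray between -0.1 and 0.1 m and z of each of carton1_mid, carton2_mid, carton3_mid, carton4_mid in the frame of tray below 0.03 m and angle between each of carton1_mid, carton2_mid, carton3_mid, carton4_mid's own z axis and vertical below 0.12 rad and linear speed of each of carton1, carton2, carton3, carton4 below 0.02 m/s and x of carton2_mid in the frame of tray between -0.045 and 0.045 m and y of carton2_mid in the frame of tray between -0.1 and 0.1 m and x of carton3_mid in the frame of tray between -0.045 and 0.045 m and y of carton3_mid in the frame of tray between -0.1 and 0.1 m and x of carton4_mid in the frame of tray between -0.045 and 0.045 m and y of carton4_mid in the frame of tray between -0.1 and 0.1 m); the robot touches nothing.
It fails at once if a carton crosses the reader's line over or beside the head instead of under it ((y of carton1_mid in the frame of reader between -0.012 and 0.012 m and (height (world z) of carton1_mid above 0.03 m or x of carton1_mid in the frame of reader above 0.03 m or x of carton1_mid in the frame of reader below -0.03 m)) or (y of carton2_mid in the frame of reader between -0.012 and 0.012 m and (height (world z) of carton2_mid above 0.03 m or x of carton2_mid in the frame of reader above 0.03 m or x of carton2_mid in the frame of reader below -0.03 m)) or (y of carton3_mid in the frame of reader between -0.012 and 0.012 m and (height (world z) of carton3_mid above 0.03 m or x of carton3_mid in the frame of reader above 0.03 m or x of carton3_mid in the frame of reader below -0.03 m)) or (y of carton4_mid in the frame of reader between -0.012 and 0.012 m and (height (world z) of carton4_mid above 0.03 m or x of carton4_mid in the frame of reader above 0.03 m or x of carton4_mid in the frame of reader below -0.03 m))).
It fails at once if an orange carton is under the head while the dial is not at three dots ((y of carton1_mid in the frame of reader between -0.015 and 0.015 m or y of carton2_mid in the frame of reader between -0.015 and 0.015 m or distance of reader_head from where it was at the start of the episode above 0.05 m) and not (value of joint dial between 1.23 and 1.47 rad)).
It fails at once if a blue carton is under the head while the dial is not at one dot ((y of carton3_mid in the frame of reader between -0.015 and 0.015 m or y of carton4_mid in the frame of reader between -0.015 and 0.015 m or distance of reader_head from where it was at the start of the episode above 0.05 m) and not (value of joint dial between 0.33 and 0.57 rad)).
It fails at once if the stapler or the label roll is moved by more than 3 cm (distance of any of stapler_mid, label_roll_mid from where it was at the start of the episode above 0.03 m).
Of carton1, carton2, carton3, carton4 only 2 to 3 are there at a start; the rules pass over those that are not, and their reading is None.
At some moment in a run one of carton1, carton2, carton3, carton4 may be knocked a few centimetres aside while the robot is not near it.
Once in a run the grip may slacken for a moment while it holds something.
It also fails if it takes over 210 s, if anything falls off the work surface, if the arm or the gripper's body presses on something with over 40 N, if the wrist force passes 120 N, or if a joint passes its speed limit or range.

## Robot

A 6-joint arm with a two-finger parallel gripper is mounted at the origin on the work surface; the furniture and walls round the work are solid. World frame = base frame: x ahead of the robot, y to its left, z up, the work surface at z = 0. Lengths are in m, angles in degrees, forces in N, time in s.
With the tool pointing down it reaches from about 0.3 to 0.75 m from the base axis. Payload 8.5 kg.
Tool frame: the origin (TCP) lies between the finger pads; the fingertips stand 19 mm ahead of it and the grasp point (between the pads) is the TCP; z points along the fingers, y is the line along which they close (so a half turn about z gives the same grasp; the last joint's range is limited). The gripper opens to 85 mm and grips with 20 to 120 N. Pads are 22 mm wide; open, the fingers measure 114 mm over their backs; the gripper's body (76 mm by 85 mm) begins 54 mm behind the grasp point. The pads swing forward as they close: fully open they stand 13 mm farther back than shut.
Start: joints at [-12.336, 21.807, 74.336, -0, 83.858, -12.336], TCP at [0.55, 0, 0.25] pointing down, gripper open.
Joint ranges: [-178.18, 178.18], [-50.72, 133.34], [12.68, 142.11], [-81.47, 261.47], [9.98, 163.14], [-165.26, 165.26]. Speed limits (degrees/s): [136.94, 136.94, 180, 180, 180, 180].

## Interface

Orientations are given as a 3x3 rotation matrix whose columns are the frame's x, y, z axes.
In Python, from rig import env, optics gives the robot as it stands.
- The arm moves only by the tool arm_command, never from a script. Its argument "commands" is one flat list of numbers, 7 for each row, row after row: the closure, from -1 (fully open) to 1 (shut), so that 0 is half open, then the shift along the tool's x, y, z as a fraction of full scale, then the turn, a rotation vector about the tool's x, y, z as a fraction of full scale. A call has 1 to 12 rows; each row is the pose to reach, as a shift and turn from the pose commanded when the call began, along the tool's axes at that moment; what a row does not reach only later rows make up. Full scale, the value 1, is 500 mm for a shift and 120 degrees for a turn. A row lasts 1/12 s, in which the tool goes at most 41.7 mm and 7.16 degrees, less where a joint would pass 70% of its speed; a pose out of reach is approached as far as the arm can. A call with a number of a shift or a turn outside -1 to 1 is refused whole. A call with a gripper value outside its range is refused whole. The fingers move at their own pace and stop on an object; "newtons" is the grip in N (left out, the last holds). Time passes only in rows, so rows that repeat a pose let the fingers close. It gives the time, the measured TCP pose, the force, the opening and the grip force at its end, in the units of the state.
- env.observe(): the state, without advancing time (a new reading comes with each control period).
- optics.get_image(name): name is "scene" or "side" or "wrist"; returns a dict with "image" (480x640x3 uint8, red, green, blue), "intrinsics" (3x3 intrinsics, pixels), "origin" and "orientation" of the camera in the world; the wrist camera has in their place "tool_from_camera" (4x4, takes a point from camera to tool coordinates, whose origin is the TCP and whose axes are the flange's). Camera axes: x right, y down, z forward; pixel columns grow to the right and rows downward; lengths in m; the calibration is good to about 2 mm. The wrist camera is an equidistant fisheye: a pixel r from the principal point sees the ray r / f radians off the axis. A picture is of the moment at which its call begins: read the wrist's pose just before it. There is no depth.
- env.close_job(): hands the job in; it is judged then, once.
The state is a dict: "time_s": time; "q": joint angles; "qvel": joint speeds; "joint_efforts": joint torques, N m; "position": TCP position; "tool_rot": TCP orientation; "ft_force": force on the tool from outside, world axes, zero at the start; "wrist_torque": the same for the moment, N m; "grip_width": finger opening in m; "gripper_force": force on a finger pad.
Only numpy, scipy, OpenCV 4.12 (cv2) and the standard library are available. Lean on these libraries where they do the work, as an engineer would, in place of code of your own. Each camera call takes 0.05 s, during which the arm holds its last target. There are 200 camera calls.

## Working session

There is one attempt and no reset: what is moved stays moved. The work goes in short steps, Python scripts to look and compute and a tool call to move; the robot and the scene stay as the last step left them, time stands still between calls to the robot, and variables do not carry over. Pictures are saved under pics/ and viewed, at most 14 in all, crops included, and the job is handed in when it is done.

Besides the shell and the picture viewer there is one more tool, called after "Request:" by a JSON object that holds its "api" and its "payload". arm_command: Moves the arm, as the interface text tells. Shift numbers are shares of 500 mm and turn numbers shares of 120 degrees, none past 1 either way. Its arguments: {"type":"object","properties":{"commands":{"type":"array","items":{"type":"number"}},"newtons":{"type":"number"}},"required":["commands"]}

```bash
ls; mkdir -p pics
python3 - <<'E'
from rig import env, optics
import cv2,numpy as np
for n in("scene","side"):
    d=optics.get_image(n); cv2.imwrite(f"pics/{n}0.png",d["image"][:,:,::-1]); print(n,d["intrinsics"],d["origin"],d["orientation"])
s=env.observe(); print(s)
d=optics.get_image("wrist");cv2.imwrite("pics/w0.png",d["image"][:,:,::-1]);print(d["intrinsics"],d["tool_from_camera"])
E
```

```text
pics
scene [[494.42923464   0.         319.29289815]
 [  0.         494.42923464 238.54565649]
 [  0.           0.           1.        ]] [-0.37591375  0.65304163  0.64159839] [[-0.67389327 -0.35181779  0.64968616]
 [-0.73861986  0.29989913 -0.60373936]
 [ 0.01756593 -0.88672699 -0.46195961]]
side [[493.91027368   0.         314.43171555]
 [  0.         493.91027368 235.53658112]
 [  0.           0.           1.        ]] [0.57469076 0.46943337 1.18476288] [[-0.96666857  0.22581343 -0.12066551]
 [ 0.25602775  0.85494195 -0.4511364 ]
 [ 0.00128935 -0.4669931  -0.88426002]]
{'time_s': 0.1, 'q': array([-1.23359215e+01,  2.18378392e+01,  7.43798491e+01, -2.70107717e-03,
        8.38590105e+01, -1.23354321e+01]), 'qvel': array([-0.07278032, -0.00631209, -0.09826418, -0.05565147, -0.07839608,
        0.08943567]), 'joint_efforts': array([ 3.76895419e-03, -4.49219084e+01, -2.31655884e+01, -2.33104493e-04,
        3.63802450e-03,  7.57992581e-06]), 'position': array([5.49753685e-01, 3.87428357e-05, 2.49770167e-01]), 'tool_rot': array([[ 3.62565292e-06,  9.99999132e-01, -1.31775294e-03],
       [ 9.99999971e-01, -3.30912851e-06,  2.40202224e-04],
       [ 2.40197655e-04, -1.31775377e-03, -9.99999103e-01]]), 'ft_force': array([ 0.63754877,  0.58922505, -0.01083519]), 'wrist_torque': array([-0.02027107,  0.02115591,  0.00496217]), 'gripper_force': 0.0, 'grip_width': 0.08545682946629238}
[[371.64829954   0.         316.97845636]
 [  0.         371.64829954 241.91397147]
 [  0.           0.           1.        ]] [[ 4.66854180e-04 -9.55948624e-01 -2.93533663e-01  7.41156810e-02]
 [ 9.99999148e-01  8.04015442e-04 -1.02796957e-03  1.39690366e-04]
 [ 1.21869169e-03 -2.93532933e-01  9.55948185e-01 -1.23956653e-01]
 [ 0.00000000e+00  0.00000000e+00  0.00000000e+00  1.00000000e+00]]
```

View pics/scene0.png

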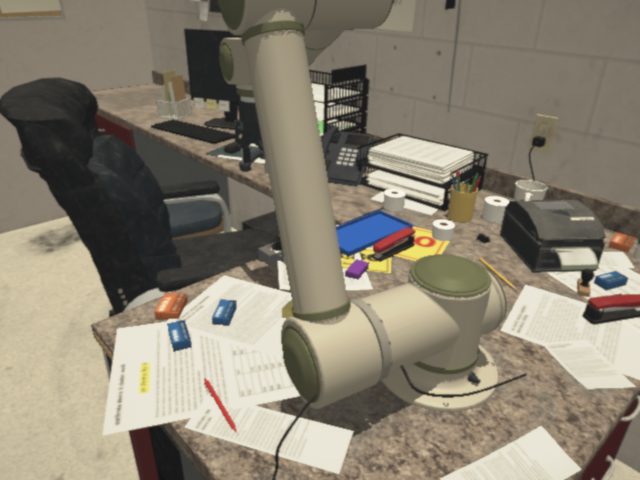

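View pics/side0.png

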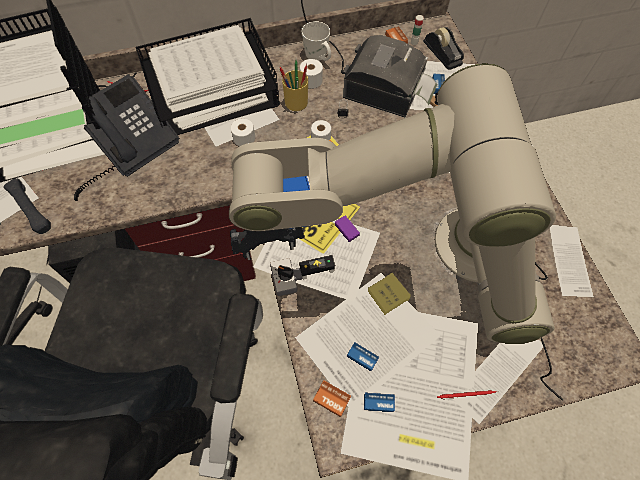

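View pics/w0.png

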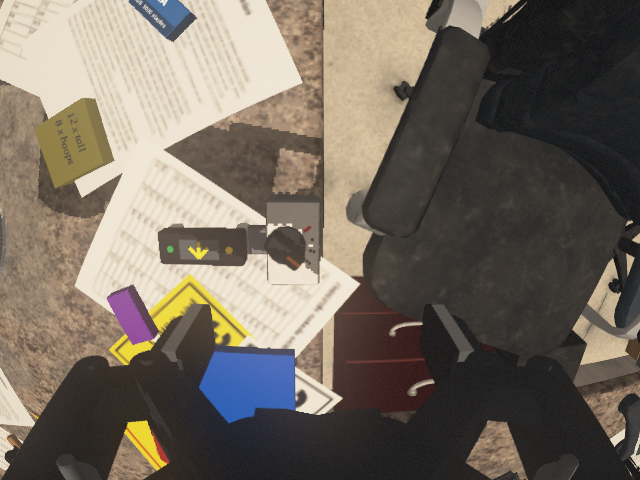

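Scene: orange carton at (170,304), blue at (178,335) and (224,312), purple decoy at (356,269), tray at (370,232), stapler at (395,242). Side: orange (332,398), blue (379,402) and (363,354), olive box (390,294). Wrist: reader head at (203,247), dial at (287,246), purple at (132,314). The orange and blue bits by the printer, scene (620,242) and (610,280), are clutter outside the work area. Next I'll measure.

```bash
cat > lib.py <<'E'
from rig import env, optics
import cv2,numpy as np
def grab(n,save=None):
    s=env.observe(); d=optics.get_image(n); d["s"]=s; d["n"]=n
    if save: cv2.imwrite(f"pics/{save}.png",d["image"][:,:,::-1])
    return d
def cast(d,px,z):
    px=np.atleast_2d(px).astype(float);K=d["intrinsics"]
    v=(px-[K[0,2],K[1,2]])/[K[0,0],K[1,1]]
    if d["n"]=="wrist":
        th=np.linalg.norm(v,axis=1,keepdims=True);r=np.hstack([np.sin(th)*v/np.maximum(th,1e-9),np.cos(th)])
        T=np.array(d["tool_from_camera"]);R=d["s"]["tool_rot"]
        o=R@T[:3,3]+d["s"]["position"];r=r@T[:3,:3].T@R.T
    else: o=np.array(d["origin"]);r=np.hstack([v,np.ones((len(v),1))])@np.array(d["orientation"]).T
    return (o+r*((z-o[2])/r[:,2:]))[:,:2]
HSV=dict(blue=((98,110,50),(112,255,255)),orange=((5,140,120),(14,255,255)),red=((0,150,80),(4,255,255)),purple=((130,100,50),(150,255,255)))
def blobs(d,c,z,amin=150):
    m=cv2.inRange(cv2.cvtColor(d["image"],cv2.COLOR_RGB2HSV),*HSV[c])
    m=cv2.morphologyEx(m,cv2.MORPH_CLOSE,np.ones((7,7)))
    out=[]
    for k in cv2.findContours(m,0,2)[0]:
        if cv2.contourArea(k)<amin: continue
        w=cast(d,k[:,0],z)
        (cx,cy),(a,b),t=cv2.minAreaRect((w*1000).astype(np.float32))
        if a>b:a,b,t=b,a,t+90
        # long axis direction angle: t is direction of width a ; long = t+90
        out.append((c,k[:,0].mean(0).round(),"ctr",round(cx),round(cy),"size",round(a),round(b),"long axis deg",round((t+90)%180,1)))
    return out
E
python3 - <<'E'
from lib import *
for n in("scene","side","wrist"):
    d=grab(n)
    for c,z in(("blue",.022),("orange",.02),("purple",.022),("red",.05)):
        for b in blobs(d,c,z): print(n,*b)
    if n=="wrist":
        print("head corners top",cast(d,[(160,228),(246,228),(246,264),(160,264)],.048))
        print("console",cast(d,[(267,196),(320,196),(320,284),(267,284)],.028)); print("dial",cast(d,[(287,246)],.057))
cv2.imwrite("pics/wc.png",cv2.resize(d["image"][190:290,150:330,::-1],None,fx=4,fy=4,interpolation=2))
E
```

```text
scene blue [178. 336.] ctr 374 328 size 30 85 long axis deg 161.9
scene blue [225. 312.] ctr 380 220 size 35 83 long axis deg 132.7
scene blue [611. 280.] ctr -113 -541 size 45 87 long axis deg 72.0
scene blue [371. 230.] ctr 451 -287 size 139 276 long axis deg 91.3
scene orange [169. 306.] ctr 478 292 size 52 92 long axis deg 137.4
scene orange [622. 240.] ctr -53 -790 size 48 97 long axis deg 98.6
scene orange [421. 239.] ctr 317 -381 size 58 99 long axis deg 130.1
scene purple [357. 269.] ctr 319 -119 size 35 79 long axis deg 108.4
scene red [609. 300.] ctr -166 -410 size 39 124 long axis deg 54.0
scene red [391. 240.] ctr 329 -264 size 38 160 long axis deg 90.6
side blue [377. 402.] ctr 383 324 size 36 68 long axis deg 161.3
side blue [363. 356.] ctr 389 216 size 37 66 long axis deg 132.8
side blue [299. 183.] ctr 426 -298 size 46 73 long axis deg 172.1
side orange [332. 398.] ctr 484 288 size 50 72 long axis deg 136.1
side purple [348. 229.] ctr 327 -124 size 40 70 long axis deg 110.3
wrist blue [232. 389.] ctr 462 -226 size 118 120 long axis deg 178.7
wrist blue [173.  15.] ctr 401 211 size 25 49 long axis deg 129.3
wrist purple [129. 317.] ctr 327 -128 size 35 66 long axis deg 110.0
head corners top [[ 0.39790517 -0.01202911]
 [ 0.4842977  -0.01262497]
 [ 0.4822613  -0.04790057]
 [ 0.39289909 -0.04914475]]
console [[ 0.50206175  0.0134434 ]
 [ 0.55232538  0.01321544]
 [ 0.5525761  -0.0766829 ]
 [ 0.49853115 -0.07703179]]
dial [[ 0.52264631 -0.02703519]]
```

View pics/wc.png

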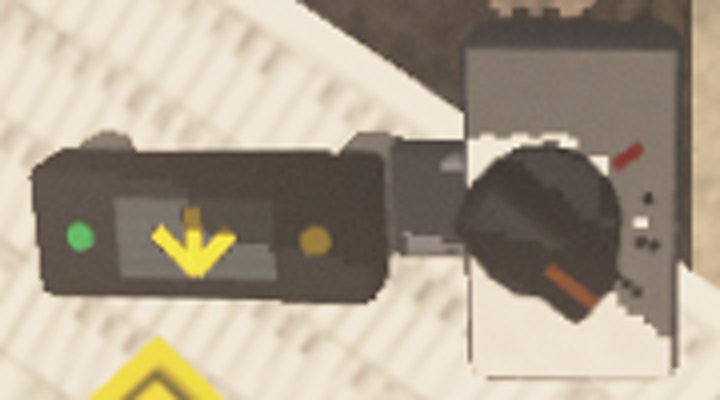

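Request:
{"api": "arm_command", "payload": {"commands": [-1,0.576,-0.132,0.2,0,0,-0.383,-1,0.576,-0.132,0.2,0,0,-0.383,-1,0.576,-0.132,0.2,0,0,-0.383,-1,0.576,-0.132,0.2,0,0,-0.383,-1,0.576,-0.132,0.2,0,0,-0.383,-1,0.576,-0.132,0.2,0,0,-0.383,-1,0.576,-0.132,0.2,0,0,-0.383,-1,0.576,-0.132,0.2,0,0,-0.383,-1,0.576,-0.132,0.2,0,0,-0.383,-1,0.576,-0.132,0.2,0,0,-0.383,-1,0.576,-0.132,0.2,0,0,-0.383]}}

```text
time_s: 1.22
position: [0.4844, 0.2874, 0.1506]
tool_rot: [[-0.718, 0.696, 0.001], [0.696, 0.718, -0.0], [-0.0, 0.0, -1.0]]
ft_force: [0.4, -0.1, 0.9]
grip_width: 0.0852
gripper_force: 0.0
```

```bash
cat >> lib.py <<'E'
def goto(x,y,z,yaw=0,s=None):
    """yaw: tool closing axis angle from world +x, deg. prints shift+turn fractions"""
    s=s or env.observe();R=s["tool_rot"];p=s["position"]
    sh=R.T@(np.array([x,y,z])-p)/.5
    a=np.radians(yaw);Rt=np.array([[-np.sin(a),np.cos(a),0],[np.cos(a),np.sin(a),0],[0,0,-1]])
    rv=cv2.Rodrigues(R.T@Rt)[0].ravel()*180/np.pi/120
    print("goto",(x,y,z,yaw),"->",sh.round(3),rv.round(3),"rows",round(max(np.linalg.norm(sh)*12,np.linalg.norm(rv)*120/7.16),1))
def st():
    s=env.observe();R=s["tool_rot"];print("t",round(s["time_s"],2),"pos",(s["position"]*1000).round(1),"yaw",round(np.degrees(np.arctan2(R[1,1],R[0,1])),1),"z-axis",R[:,2].round(3),"w",round(s["grip_width"]*1000,1),"gf",round(float(s["gripper_force"]),1),"ft",s["ft_force"].round(1));return s
E
python3 - <<'E'
from lib import *
st()
for n in("side","scene","wrist"):
    d=grab(n,n+"1")
    for c,z in(("blue",.022),("orange",.02),("red",.05),("purple",.022)):
        for b in blobs(d,c,z): print(n,*b)
    if n=="side":S=d["image"]
a=cv2.resize(S[110:300,200:400],(600,570),interpolation=2)
cv2.imwrite("pics/s1c.png",a[:,:,::-1])
E
```

```text
t 1.22 pos [484.4 287.4 150.6] yaw 45.9 z-axis [ 0.001 -0.    -1.   ] w 85.2 gf 0.0 ft [ 0.4 -0.1  0.9]
side blue [374. 401.] ctr 384 325 size 35 69 long axis deg 165.2
side blue [287. 190.] ctr 455 -292 size 130 266 long axis deg 89.0
side orange [330. 162.] ctr 324 -343 size 123 144 long axis deg 111.0
side red [322. 171.] ctr 349 -295 size 87 189 long axis deg 88.9
side red [473. 104.] ctr -162 -423 size 29 139 long axis deg 62.1
side purple [348. 229.] ctr 327 -125 size 40 69 long axis deg 110.3
scene blue [178. 337.] ctr 374 328 size 30 85 long axis deg 161.9
scene blue [225. 313.] ctr 379 220 size 34 79 long axis deg 132.4
scene blue [611. 281.] ctr -114 -542 size 45 89 long axis deg 72.0
scene blue [379. 226.] ctr 451 -323 size 138 204 long axis deg 91.1
scene orange [623. 240.] ctr -53 -790 size 48 97 long axis deg 98.6
scene orange [421. 239.] ctr 317 -381 size 58 99 long axis deg 130.1
scene red [604. 301.] ctr -166 -410 size 39 124 long axis deg 54.0
scene red [392. 239.] ctr 329 -264 size 38 160 long axis deg 90.6
wrist blue [ 15. 446.] ctr 399 -290 size 24 297 long axis deg 90.6
wrist blue [261.  91.] ctr 387 329 size 22 67 long axis deg 161.4
wrist orange [296. 202.] ctr 461 292 size 20 27 long axis deg 135.6
```

View pics/s1c.png

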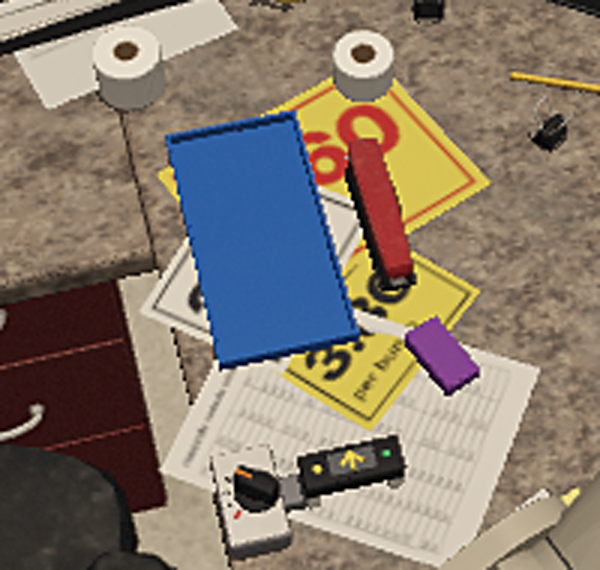

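View pics/wrist1.png

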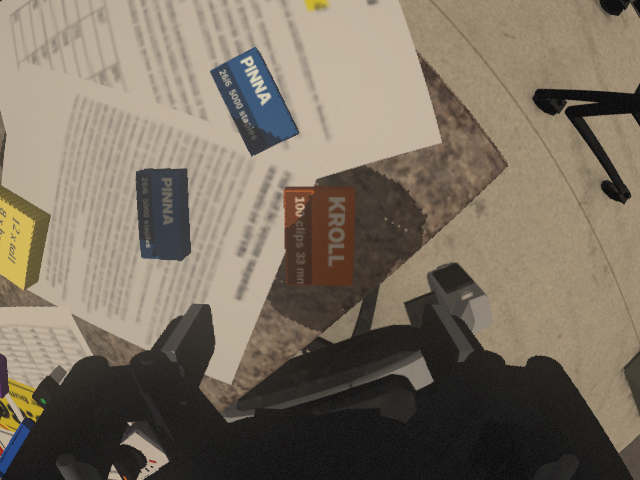

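Run:
```python
from lib import *
d=grab("wrist")
c=cast(d,[(285,187),(355,187),(355,284),(287,287)],.02)*1000;print(c.round(),c.mean(0).round(1), np.degrees(np.arctan2(*(c[1]-c[2])[::-1])),np.degrees(np.arctan2(*(c[0]-c[3])[::-1])))
s=grab("side")
f=lambda p:np.array(p)/3+[200,110]   # crop -> image
q=lambda p,z:(cast(s,[f(p)],z)[0]*1000).round(1)
print("pointer tip",q((238,475),.057),"bar other end",q((275,495),.057),"head corners",[q(p,.048) for p in((296,460),(400,435),(405,473),(303,496))],"console",[q(p,.028) for p in ((210,452),(268,444),(290,548),(232,560))])
print("red mark",q((238,515),.028))
im=s["image"][110:300,200:400]
cv2.imwrite("pics/d.png",cv2.resize(im[135:190,60:150,::-1],None,fx=8,fy=8,interpolation=2))
```

```text
[[443. 296.]
 [477. 331.]
 [530. 281.]
 [497. 243.]] [486.8 287.7] 137.55073798650292 135.6186623423676
pointer tip [529.1 -38.9] bar other end [503.6 -13.5] head corners [array([478.4, -43.9]), array([387.3, -44. ]), array([392.9,  -8.9]), array([480.8, -10.5])] console [array([546.4, -79.1]), array([496.4, -73.8]), array([501. ,  23.8]), array([550. ,  21.8])]
red mark [536.2 -16.1]
```

View pics/d.png

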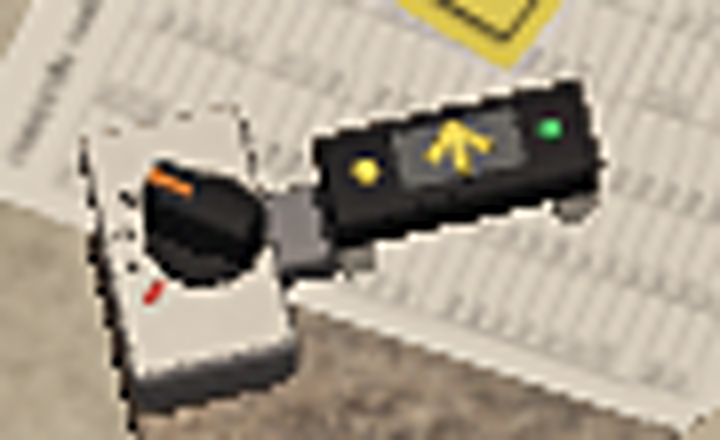

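Side crop: dial pointer at (170,178), beyond the three-dot mark (127,198) side, angle -45°, so the dial is at three dots. Orange carton in wrist1 is at (320,236), with the Kroll label and flat. Grasp its tail end next.

```bash
python3 -c "
from lib import *
goto(.470,.303,.06,46.3);goto(.470,.303,.021,46.3)"
```

```text
goto (0.47, 0.303, 0.06, 46.3) -> [0.043 0.003 0.181] [ 0.     0.    -0.004] rows 2.2
goto (0.47, 0.303, 0.021, 46.3) -> [0.043 0.002 0.259] [ 0.     0.    -0.004] rows 3.2
```

Request:
{"api": "arm_command", "payload": {"commands": [-1,0.043,0.003,0.1,0,0,-0.004,-1,0.043,0.003,0.181,0,0,-0.004,-1,0.043,0.003,0.22,0,0,-0.004,-1,0.043,0.003,0.24,0,0,-0.004,-1,0.043,0.003,0.259,0,0,-0.004,-1,0.043,0.003,0.259,0,0,-0.004,1,0.043,0.003,0.259,0,0,-0.004,1,0.043,0.003,0.259,0,0,-0.004,1,0.043,0.003,0.259,0,0,-0.004,1,0.043,0.003,0.259,0,0,-0.004,1,0.043,0.003,0.259,0,0,-0.004,1,0.043,0.003,0.259,0,0,-0.004], "newtons": 40}}

```text
time_s: 2.47
position: [0.4704, 0.3042, 0.0225]
tool_rot: [[-0.725, 0.689, 0.003], [0.689, 0.725, 0.001], [-0.001, 0.003, -1.0]]
ft_force: [-0.7, -1.2, 5.6]
grip_width: 0.0488
gripper_force: 41.3
```

```bash
python3 -c "
from lib import *
st()
goto(.438,.12,.022,0);goto(.438,.12,.040,0)"
```

```text
t 2.47 pos [470.4 304.2  22.5] yaw 46.4 z-axis [ 0.003  0.001 -1.   ] w 48.8 gf 41.3 ft [-0.7 -1.2  5.6]
goto (0.438, 0.12, 0.022, 0) -> [-0.207 -0.312  0.   ] [0.001 0.    0.387] rows 6.5
goto (0.438, 0.12, 0.04, 0) -> [-0.207 -0.311 -0.036] [0.001 0.    0.387] rows 6.5
```

```bash
python3 -c "
from lib import *
for p in ((.485,.28,.026,15),(.48,.2,.026,0),(.46,.15,.026,0),(.438,.12,.025,0)): goto(*p)"
```

```text
goto (0.485, 0.28, 0.026, 15) -> [-0.055 -0.015 -0.007] [0.001 0.    0.262] rows 4.4
goto (0.48, 0.2, 0.026, 0) -> [-0.158 -0.138 -0.007] [0.001 0.    0.387] rows 6.5
goto (0.46, 0.15, 0.026, 0) -> [-0.198 -0.238 -0.007] [0.001 0.    0.387] rows 6.5
goto (0.438, 0.12, 0.025, 0) -> [-0.207 -0.312 -0.006] [0.001 0.    0.387] rows 6.5
```

Request:
{"api": "arm_command", "payload": {"commands": [1,-0.03,-0.01,-0.007,0,0,0.06,1,-0.055,-0.015,-0.007,0,0,0.12,1,-0.055,-0.015,-0.007,0,0,0.18,1,-0.055,-0.015,-0.007,0,0,0.24,1,-0.1,-0.07,-0.007,0,0,0.3,1,-0.158,-0.138,-0.007,0,0,0.36,1,-0.158,-0.138,-0.007,0,0,0.387,1,-0.18,-0.19,-0.007,0,0,0.387,1,-0.198,-0.238,-0.007,0,0,0.387,1,-0.207,-0.312,-0.006,0,0,0.387,1,-0.207,-0.312,-0.006,0,0,0.387,1,-0.207,-0.312,-0.006,0,0,0.387]}}

```text
time_s: 3.47
position: [0.4369, 0.1187, 0.0246]
tool_rot: [[0.002, 1.0, 0.001], [1.0, -0.002, 0.0], [0.0, 0.001, -1.0]]
ft_force: [-0.2, 0.7, 0.2]
grip_width: 0.0492
gripper_force: 41.6
```

Run:
```python
from lib import *
st()
d=grab("wrist","w2"); print(*blobs(d,"orange",.02))
im=d["image"]; cv2.imwrite("pics/w2c.png",im[:,:,::-1])
```

```text
t 3.47 pos [436.9 118.7  24.6] yaw -0.1 z-axis [ 0.001  0.    -1.   ] w 49.2 gf 41.6 ft [-0.2  0.7  0.2]
```

View pics/w2.png

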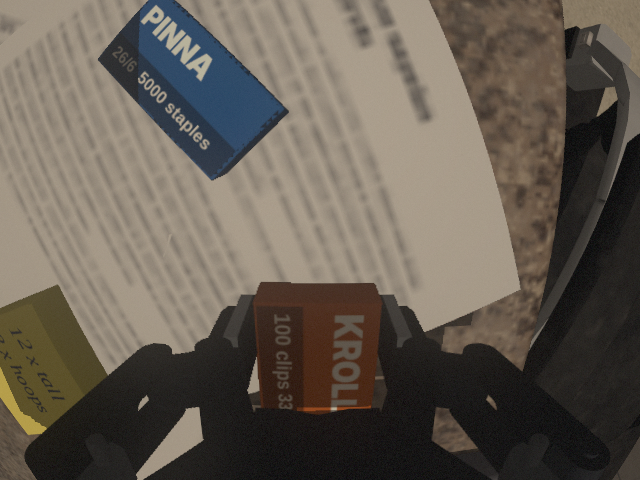

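Wrist: orange carton (318,345) is squarely held by its tail between the fingers; the blue carton at (195,90) and the olive box at (55,360) are clear. Feed it in.

Request:
{"api": "arm_command", "payload": {"commands": [1,-0.06,0,0.002,0,0,0,1,-0.11,0,0.002,0,0,0,1,-0.13,0,0.002,0,0,0,1,-0.15,0,0.002,0,0,0,1,-0.17,0,0.002,0,0,0,1,-0.19,0,0.002,0,0,0,1,-0.205,0,0.002,0,0,0,1,-0.22,0,0.002,0,0,0,1,-0.228,0,0.002,0,0,0,1,-0.228,0,0.002,0,0,0]}}

```text
time_s: 4.35
position: [0.4372, 0.0051, 0.0228]
tool_rot: [[0.001, 1.0, 0.0], [1.0, -0.001, -0.0], [-0.0, 0.0, -1.0]]
ft_force: [-0.6, -0.1, -0.6]
grip_width: 0.0489
gripper_force: 41.6
```

Run:
```python
from lib import *
st()
d=grab("side","s3"); d2=grab("scene","c3")
a=cv2.resize(d["image"][210:310,230:350],(600,500),interpolation=2)
cv2.imwrite("pics/s3c.png",a[:,:,::-1])
goto(.437,.07,.06,0)
```

```text
t 4.35 pos [437.2   5.1  22.8] yaw -0.0 z-axis [ 0. -0. -1.] w 48.9 gf 41.6 ft [-0.6 -0.1 -0.6]
goto (0.437, 0.07, 0.06, 0) -> [ 0.129 -0.    -0.074] [-0. -0. -0.] rows 1.8
```

View pics/s3c.png

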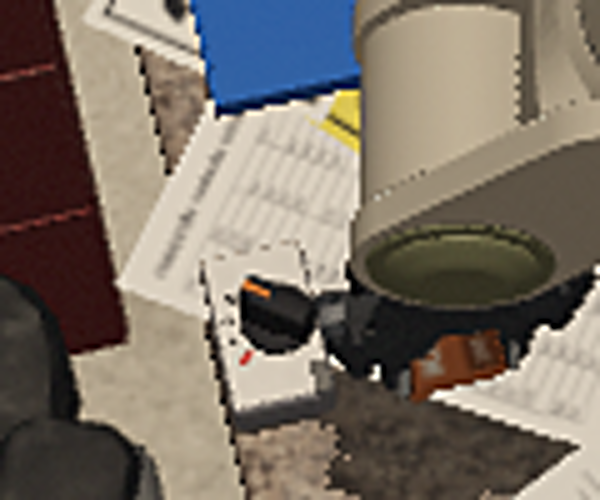

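Side crop: the carton's tail is at (460,365) in front of the head, fingers clear of the legs, dial still at three dots. Regrip to push from behind.

Request:
{"api": "arm_command", "payload": {"commands": [-0.6,0,0,0,0,0,0,-0.6,0,0,0,0,0,0,-0.6,0,0,0,0,0,0,-0.6,0,0,0,0,0,0,-0.6,0,0,-0.08,0,0,0,1,0.05,0,-0.08,0,0,0,1,0.1,0,-0.08,0,0,0,1,0.1,0,-0.08,0,0,0,1,0.1,0,-0.08,0,0,0,1,0.1,0,-0.08,0,0,0,1,0.1,0,-0.08,0,0,0,1,0.1,0,-0.08,0,0,0]}}

```text
time_s: 5.45
position: [0.4371, 0.055, 0.0627]
tool_rot: [[0.001, 1.0, -0.0], [1.0, -0.001, -0.0], [-0.0, -0.0, -1.0]]
ft_force: [-0.3, 0.1, 1.1]
grip_width: 0.0001
gripper_force: 0.0
```

Run:
```python
from lib import *
st()
d=grab("side"); print(*blobs(d,"orange",.02,60),sep="\n")
```

```text
t 5.45 pos [437.1  55.   62.7] yaw -0.1 z-axis [-0. -0. -1.] w 0.1 gf 0.0 ft [-0.3  0.1  1.1]
('orange', array([330., 162.]), 'ctr', 323, -342, 'size', 123, 141, 'long axis deg', 111.0)
('orange', array([396.,  33.]), 'ctr', -52, -800, 'size', 49, 71, 'long axis deg', 98.7)
```

Request:
{"api": "arm_command", "payload": {"commands": [1,0,0,0.075,0,0,0,1,0,0,0.075,0,0,0,1,-0.03,0,0.075,0,0,0,1,-0.055,0,0.075,0,0,0,1,-0.08,0,0.075,0,0,0,1,-0.104,0,0.075,0,0,0,1,-0.104,0,0.075,0,0,0,1,-0.09,0,0,0,0,0,0,-0.09,0,-0.095,0,0,0,-0.6,-0.15,0,-0.095,0,0,0,-0.6,-0.21,0,-0.095,0,0,0,-0.6,-0.252,0,-0.095,0,0,0]}}

```text
time_s: 6.5
position: [0.4372, -0.0715, 0.112]
tool_rot: [[-0.0, 1.0, 0.002], [1.0, 0.0, -0.001], [-0.001, 0.002, -1.0]]
ft_force: [0.5, 0.2, -0.2]
grip_width: 0.0483
gripper_force: 0.0
```

Run:
```python
from lib import *
st()
d=grab("wrist","w4")
goto(.437,-.071,.023,0)
```

```text
t 6.5 pos [437.2 -71.5 112. ] yaw 0.0 z-axis [ 0.002 -0.001 -1.   ] w 48.3 gf 0.0 ft [ 0.5  0.2 -0.2]
goto (0.437, -0.071, 0.023, 0) -> [ 0.006 -0.002  0.177] [ 0.001  0.001 -0.001] rows 2.1
```

View pics/w4.png

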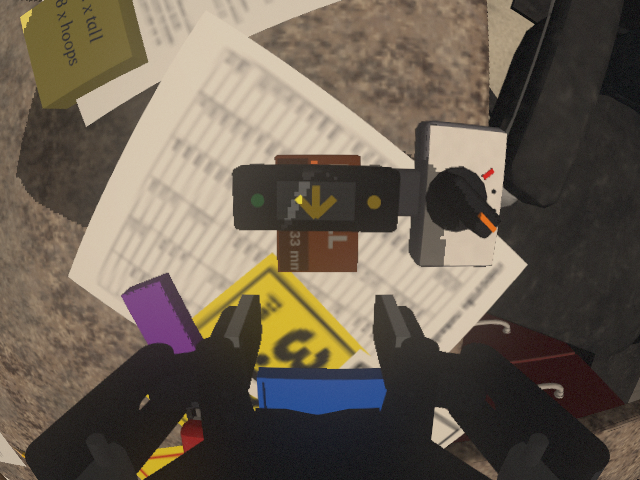

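Wrist: the carton lies under the head (centre 318,212), front end out at row 271; head spans x 233–399, y 165–230; dial centre (458,200) with pointer at (487,222) by three dots.

Run:
```python
from lib import *
d=grab("wrist")
q=lambda P,z:(cast(d,P,z)*1000).round(1).tolist()
print("front",q([(278,271),(357,271)],.02),"back",q([(276,156),(360,156)],.02))
print("head",q([(233,168),(399,166),(397,230),(235,230)],.048))
print("console",q([(421,123),(507,130),(493,266),(412,265)],.028))
hsv=cv2.cvtColor(d["image"],cv2.COLOR_RGB2HSV);m=cv2.inRange(hsv,(8,180,180),(16,255,255));m[:,:440]=0
k=np.argwhere(m)[:,::-1];print(len(k),k.mean(0),"pointer",q([k.mean(0)],.057))
```

```text
front [[413.4, -85.3], [462.8, -85.4]] back [[414.2, -14.3], [462.7, -14.4]]
head [[394.8, -18.0], [479.7, -17.1], [480.3, -51.1], [394.2, -51.0]]
console [[496.4, 6.1], [552.0, 6.3], [551.7, -80.4], [495.7, -78.7]]
108 [487.34259259 217.24074074] pointer [[528.1, -41.3]]
```

Request:
{"api": "arm_command", "payload": {"commands": [-0.6,-0.009,0,0.08,0,0,0,-0.6,-0.009,0,0.15,0,0,0,-0.6,-0.009,0,0.177,0,0,0,1,-0.009,0,0.178,0,0,0,1,-0.009,0,0.178,0,0,0,1,-0.009,0,0.178,0,0,0,1,-0.009,0,0.178,0,0,0,1,-0.03,0,0.177,0,0,0,1,-0.06,0,0.177,0,0,0,1,-0.09,0,0.177,0,0,0,1,-0.105,0,0.177,0,0,0,1,-0.105,0,0.177,0,0,0]}}

```text
time_s: 7.6
position: [0.4375, -0.1247, 0.0224]
tool_rot: [[0.002, 1.0, 0.002], [1.0, -0.002, -0.001], [-0.001, 0.002, -1.0]]
ft_force: [-0.3, -0.6, -1.1]
grip_width: 0.0489
gripper_force: 41.8
```

Run:
```python
from lib import *
st(); d=grab("side"); print(*blobs(d,"orange",.02,60),sep="\n")
```

```text
t 7.6 pos [ 437.5 -124.7   22.4] yaw -0.1 z-axis [ 0.002 -0.001 -1.   ] w 48.9 gf 41.8 ft [-0.3 -0.6 -1.1]
('orange', array([397.,  34.]), 'ctr', -52, -800, 'size', 49, 71, 'long axis deg', 98.7)
```

Request:
{"api": "arm_command", "payload": {"commands": [-0.45,0,0,0,0,0,0,-0.45,0,0,0,0,0,0,-0.45,0,0,0,0,0,0,-0.45,0.03,0,0,0,0,0,-0.45,0.052,0,0,0,0,0,1,0.052,0,0,0,0,0,1,0.052,0,0,0,0,0,1,0.052,0,0,0,0,0,1,0.052,0,-0.05,0,0,0,1,0.052,0,-0.1,0,0,0,1,0.052,0,-0.15,0,0,0,1,0.052,0,-0.15,0,0,0]}}

```text
time_s: 8.65
position: [0.4387, -0.0979, 0.1003]
tool_rot: [[-0.0, 1.0, 0.006], [1.0, 0.0, -0.004], [-0.004, 0.006, -1.0]]
ft_force: [0.4, -0.7, 0.3]
grip_width: 0.049
gripper_force: 42.3
```

Run:
```python
from lib import *
st(); d=grab("side"); print(*blobs(d,"orange",.09,60),*blobs(d,"blue",.022,300),sep="\n")
d=grab("scene"); print(*blobs(d,"blue",.022,300),sep="\n")
goto(.454,-.375,.1);goto(.454,-.375,.038)
```

```text
t 8.65 pos [438.7 -97.9 100.3] yaw 0.0 z-axis [ 0.006 -0.004 -1.   ] w 49.0 gf 42.3 ft [ 0.4 -0.7  0.3]
('orange', array([396.,  33.]), 'ctr', -14, -723, 'size', 46, 67, 'long axis deg', 98.7)
('blue', array([378., 401.]), 'ctr', 383, 324, 'size', 36, 68, 'long axis deg', 162.0)
('blue', array([363., 356.]), 'ctr', 389, 216, 'size', 37, 66, 'long axis deg', 132.8)
('blue', array([278., 190.]), 'ctr', 460, -292, 'size', 119, 266, 'long axis deg', 89.0)
('blue', array([178., 336.]), 'ctr', 374, 328, 'size', 30, 85, 'long axis deg', 161.9)
('blue', array([370., 230.]), 'ctr', 451, -287, 'size', 139, 276, 'long axis deg', 91.3)
goto (0.454, -0.375, 0.1, 0) -> [-0.556  0.034 -0.005] [ 0.001  0.    -0.   ] rows 6.7
goto (0.454, -0.375, 0.038, 0) -> [-0.555  0.033  0.119] [ 0.001  0.    -0.   ] rows 6.8
```

Request:
{"api": "arm_command", "payload": {"commands": [1,-0.08,0.005,0,0,0,0,1,-0.16,0.01,0,0,0,0,1,-0.24,0.015,0,0,0,0,1,-0.32,0.02,0,0,0,0,1,-0.4,0.025,0,0,0,0,1,-0.48,0.03,0,0,0,0,1,-0.54,0.035,0,0,0,0,1,-0.562,0.035,0,0,0,0,1,-0.562,0.035,0,0,0,0,1,-0.562,0.035,0,0,0,0]}}

```text
time_s: 9.58
position: [0.454, -0.3771, 0.0952]
tool_rot: [[0.001, 1.0, -0.002], [1.0, -0.001, 0.003], [0.003, -0.002, -1.0]]
ft_force: [0.2, 0.6, -1.6]
grip_width: 0.0493
gripper_force: 42.3
```

Run:
```python
from lib import *
st(); d=grab("wrist","w5"); goto(.456,-.379,.037)
```

```text
t 9.58 pos [ 454.  -377.1   95.2] yaw -0.0 z-axis [-0.002  0.003 -1.   ] w 49.3 gf 42.3 ft [ 0.2  0.6 -1.6]
goto (0.456, -0.379, 0.037, 0) -> [-0.005  0.004  0.117] [-0.001 -0.001  0.   ] rows 1.4
```

View pics/w5.png

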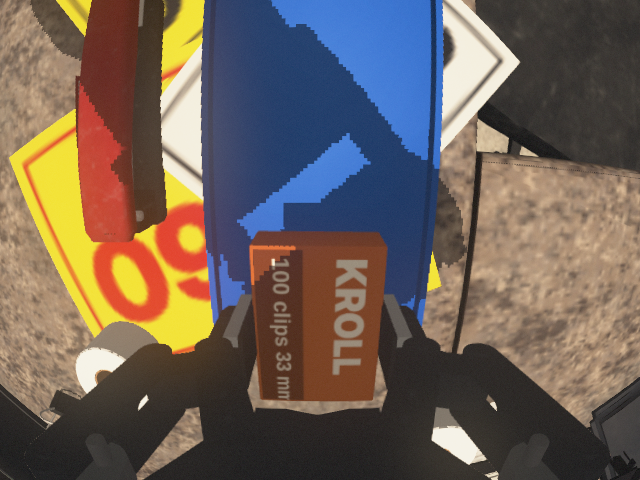

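Wrist: orange carton held centred over the tray (walls at columns 204 and 442), stapler at (120,130), label roll at (115,355). Check clearance.

Run:
```python
from lib import *
d=grab("wrist"); q=lambda P,z:(cast(d,P,z)*1000).round(1).tolist()
print("walls",q([(203,100),(443,100),(207,240),(437,240)],.022)); print("roll top",q([(77,357),(160,345),(120,322)],.05)); print("stapler",q([(85,235),(165,220)],.05))
```

```text
walls [[392.6, -283.1], [522.1, -282.5], [391.0, -361.8], [523.0, -361.6]]
roll top [[296.4, -433.6], [363.5, -416.6], [339.5, -403.2]]
stapler [[326.7, -350.5], [378.4, -343.0]]
```

Request:
{"api": "arm_command", "payload": {"commands": [1,-0.005,0.006,0.06,0,0,0,1,-0.005,0.006,0.1,0,0,0,1,-0.005,0.006,0.117,0,0,0,1,-0.005,0.006,0.119,0,0,0,-0.4,-0.005,0.006,0.119,0,0,0,-0.4,-0.005,0.006,0.119,0,0,0,-0.4,-0.005,0.006,0.119,0,0,0,-0.4,-0.005,0.006,0.119,0,0,0,-0.4,-0.005,0.006,0.05,0,0,0,-0.4,-0.005,0.006,-0.03,0,0,0,-0.4,-0.005,0.006,-0.1,0,0,0,-0.4,-0.005,0.006,-0.1,0,0,0]}}

```text
time_s: 10.68
position: [0.4594, -0.3824, 0.1546]
tool_rot: [[-0.0, 1.0, 0.008], [1.0, 0.0, -0.01], [-0.01, 0.008, -1.0]]
ft_force: [-0.3, -1.3, 1.1]
grip_width: 0.0595
gripper_force: 0.0
```

Run:
```python
from lib import *
st(); d=grab("wrist","w6"); print(*blobs(d,"orange",.032),sep="\n")
goto(.526,-.0345,.15,51.3); print(env.observe()["q"].round(0))
```

```text
t 10.68 pos [ 459.4 -382.4  154.6] yaw 0.0 z-axis [ 0.008 -0.01  -1.   ] w 59.5 gf 0.0 ft [-0.3 -1.3  1.1]
('orange', array([213., 300.]), 'ctr', 382, -432, 'size', 4, 62, 'long axis deg', 20.6)
('orange', array([205., 208.]), 'ctr', 383, -361, 'size', 18, 19, 'long axis deg', 86.2)
('orange', array([321., 221.]), 'ctr', 457, -380, 'size', 49, 70, 'long axis deg', 88.0)
('orange', array([125., 208.]), 'ctr', 329, -350, 'size', 98, 136, 'long axis deg', 111.3)
goto (0.526, -0.0345, 0.15, 51.3) -> [ 0.694  0.135 -0.002] [ 0.001  0.004 -0.427] rows 8.5
[-51.  31.  76.  -0.  73. -51.]
```

Request:
{"api": "arm_command", "payload": {"commands": [-0.2,0.08,0.016,0,0,0,-0.05,-0.2,0.16,0.032,0,0,0,-0.1,-0.2,0.24,0.048,0,0,0,-0.15,-0.2,0.32,0.063,0,0,0,-0.2,-0.2,0.4,0.079,0,0,0,-0.25,-0.2,0.48,0.095,0,0,0,-0.3,-0.2,0.56,0.11,0,0,0,-0.35,-0.2,0.64,0.125,0,0,0,-0.4,-0.2,0.694,0.135,0,0,0,-0.427,-0.2,0.694,0.135,0,0,0,-0.427,-0.2,0.694,0.135,0,0,0,-0.427]}}

```text
time_s: 11.65
position: [0.5248, -0.032, 0.1462]
tool_rot: [[-0.781, 0.624, -0.001], [0.624, 0.781, 0.0], [0.001, -0.001, -1.0]]
ft_force: [-1.1, -0.5, 0.1]
grip_width: 0.0513
gripper_force: 0.0
```

Run:
```python
from lib import *
st(); d=grab("wrist","w7")
cv2.imwrite("pics/w7c.png",cv2.resize(d["image"][150:370,200:440,::-1],None,fx=2.5,fy=2.5))
```

```text
t 11.65 pos [524.8 -32.  146.2] yaw 51.4 z-axis [-0.001  0.    -1.   ] w 51.3 gf 0.0 ft [-1.1 -0.5  0.1]
```

View pics/w7c.png

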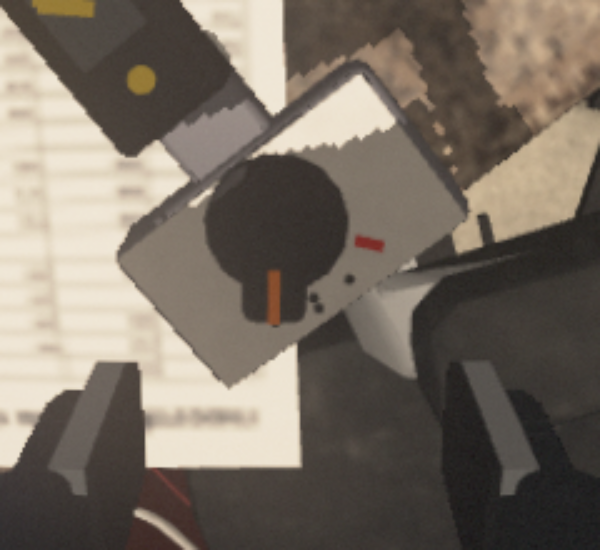

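Wrist crop: the grip bar (274,295) is vertical, i.e. square to the fingers, pointing at the three-dot row (hidden behind it); one dot at (349,279), two dots (315,302), red bar (370,243).

Run:
```python
from lib import *
d=grab("wrist"); q=lambda P,z:(cast(d,np.array(P)/2.5+[200,150],z)*1000).round(1).tolist()
print("disc",q([(277,222)],.034)); print("console",q([(355,62),(467,215),(230,385),(120,258)],.028), np.mean(q([(355,62),(467,215),(230,385),(120,258)],.028),0)); print("bar end",q([(274,320),(274,272)],.057))
goto(.526,-.0345,.045,51.3);goto(.526,-.0345,.045,102.9)
```

```text
disc [[518.5, -34.3]]
console [[498.6, 7.9], [550.8, 6.5], [549.6, -77.2], [500.5, -76.2]] [524.875 -34.75 ]
bar end [[532.7, -46.2], [522.9, -38.2]]
goto (0.526, -0.0345, 0.045, 51.3) -> [-0.003  0.001  0.203] [-0.    -0.    -0.001] rows 2.4
goto (0.526, -0.0345, 0.045, 102.9) -> [-0.003  0.001  0.203] [-0.    -0.    -0.431] rows 7.2
```

Run:
```python
from lib import *
goto(.5183,-.0343,.056,51.3);goto(.5183,-.0343,.056,103)
```

```text
goto (0.5183, -0.0343, 0.056, 51.3) -> [ 0.01  -0.009  0.181] [-0.    -0.    -0.001] rows 2.2
goto (0.5183, -0.0343, 0.056, 103) -> [ 0.01  -0.009  0.181] [-0.    -0.    -0.432] rows 7.2
```

Request:
{"api": "arm_command", "payload": {"commands": [-0.2,0.01,-0.009,0.08,0,0,0,-0.2,0.01,-0.009,0.14,0,0,0,-0.2,0.01,-0.009,0.165,0,0,0,-0.2,0.01,-0.009,0.181,0,0,0,1,0.01,-0.009,0.181,0,0,0,1,0.01,-0.009,0.181,0,0,0,1,0.01,-0.009,0.181,0,0,0,1,0.01,-0.009,0.181,0,0,0,1,0.01,-0.009,0.181,0,0,0], "newtons": 60}}

```text
time_s: 12.5
position: [0.5193, -0.0338, 0.0576]
tool_rot: [[-0.78, 0.626, 0.003], [0.626, 0.78, -0.001], [-0.003, 0.002, -1.0]]
ft_force: [1.9, 1.8, 4.6]
grip_width: 0.0146
gripper_force: 59.8
```

Bar gripped. Turn it counter-clockwise by two clicks.

Request:
{"api": "arm_command", "payload": {"commands": [1,0,0,0,0,0,-0.05,1,0,0,0,0,0,-0.1,1,0,0,0,0,0,-0.15,1,0,0,0,0,0,-0.2,1,0,0,0,0,0,-0.25,1,0,0,0,0,0,-0.3,1,0,0,0,0,0,-0.35,1,0,0,0,0,0,-0.4,1,0,0,0,0,0,-0.43,1,0,0,0,0,0,-0.43,1,0,0,0,0,0,-0.43]}}

```text
time_s: 13.42
position: [0.5195, -0.0335, 0.0576]
tool_rot: [[-0.975, -0.222, 0.004], [-0.222, 0.975, -0.0], [-0.004, -0.001, -1.0]]
ft_force: [2.1, 4.9, 4.1]
grip_width: 0.0147
gripper_force: 59.9
```

Request:
{"api": "arm_command", "payload": {"commands": [-0.4,0,0,0,0,0,0,-0.4,0,0,0,0,0,0,-0.4,0,0,0,0,0,0,-0.4,0,0,-0.05,0,0,0,-0.4,0,0,-0.12,0,0,0,-0.4,0,0,-0.2,0,0,0,-0.4,0,0,-0.2,0,0,0], "newtons": 40}}

```text
time_s: 14.0
position: [0.5208, -0.0345, 0.1629]
tool_rot: [[-0.975, -0.222, 0.011], [-0.222, 0.975, -0.004], [-0.01, -0.006, -1.0]]
ft_force: [0.2, -0.5, 1.2]
grip_width: 0.0599
gripper_force: 0.0
```

Run:
```python
from lib import *
st(); d=grab("wrist","w8")
cv2.imwrite("pics/w8c.png",cv2.resize(d["image"][150:370,200:440,::-1],None,fx=2.5,fy=2.5))
s=grab("side"); print(*[b for n in("side","scene") for b in blobs(grab(n),"blue",.022,300)],sep="\n")
```

```text
t 14.0 pos [520.8 -34.5 162.9] yaw 102.8 z-axis [ 0.011 -0.004 -1.   ] w 59.9 gf 0.0 ft [ 0.2 -0.5  1.2]
('blue', array([378., 401.]), 'ctr', 383, 324, 'size', 36, 68, 'long axis deg', 162.0)
('blue', array([364., 357.]), 'ctr', 389, 216, 'size', 37, 66, 'long axis deg', 132.8)
('blue', array([178., 336.]), 'ctr', 374, 328, 'size', 30, 85, 'long axis deg', 161.9)
('blue', array([371., 230.]), 'ctr', 451, -287, 'size', 139, 276, 'long axis deg', 91.3)
```

View pics/w8c.png

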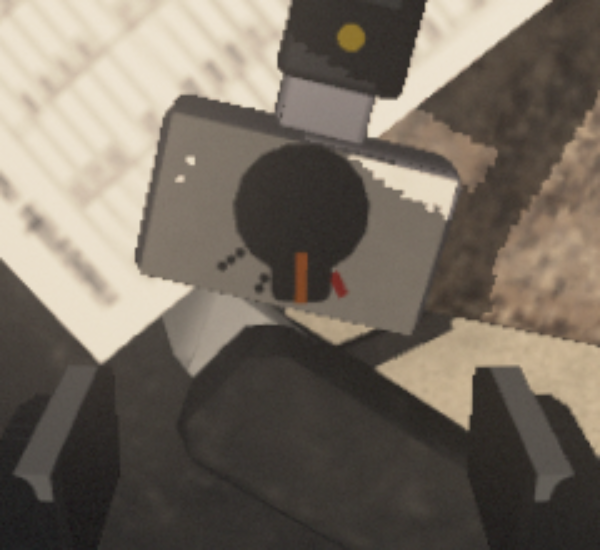

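Wrist crop: pointer (301,277) stands between the two dots (262,283) and the red bar (338,285), covering the one-dot mark. The dial is at one dot.

Run:
```python
from lib import *
goto(.374,.232,.15,42.8)
```

```text
goto (0.374, 0.232, 0.15, 42.8) -> [0.162 0.582 0.011] [-0.    -0.001  0.5  ] rows 8.4
```

Request:
{"api": "arm_command", "payload": {"commands": [-0.4,0.02,0.075,0.011,0,0,0.056,-0.4,0.04,0.145,0.011,0,0,0.112,-0.4,0.06,0.22,0.011,0,0,0.168,-0.4,0.08,0.29,0.011,0,0,0.224,-0.4,0.1,0.36,0.011,0,0,0.28,-0.4,0.12,0.43,0.011,0,0,0.336,-0.4,0.14,0.5,0.011,0,0,0.392,-0.4,0.162,0.57,0.011,0,0,0.448,-0.4,0.162,0.582,0.011,0,0,0.5,-0.4,0.162,0.582,0.011,0,0,0.5,-0.4,0.162,0.582,0.011,0,0,0.5]}}

```text
time_s: 15.12
position: [0.3742, 0.2321, 0.1498]
tool_rot: [[-0.682, 0.731, -0.002], [0.731, 0.682, -0.001], [0.001, -0.002, -1.0]]
ft_force: [-0.7, 0.9, -0.6]
grip_width: 0.0597
gripper_force: 0.0
```

```bash
cat >> lib.py <<'E'
HSV["blue"]=((98,110,30),(118,255,255))
E
python3 - <<'E'
from lib import *
st(); d=grab("wrist","w9"); print(*blobs(d,"blue",.022),sep="\n")
goto(.374,.232,.022,42.8)
E
```

```text
t 15.12 pos [374.2 232.1 149.8] yaw 43.0 z-axis [-0.002 -0.001 -1.   ] w 59.7 gf 0.0 ft [-0.7  0.9 -0.6]
('blue', array([420., 156.]), 'ctr', 384, 322, 'size', 36, 68, 'long axis deg', 161.1)
goto (0.374, 0.232, 0.022, 42.8) -> [0.001 0.    0.256] [-0.001 -0.     0.002] rows 3.1
```

Run:
```python
from lib import *
HSV["blue"]=((95,60,20),(122,255,255))
d=grab("wrist"); print(*blobs(d,"blue",.022),sep="\n")
h=cv2.cvtColor(d["image"],cv2.COLOR_RGB2HSV)
for r in(180,220,250): print([tuple(h[r,c]) for c in range(250,400,25)])
```

```text
('blue', array([483., 458.]), 'ctr', 681, 172, 'size', 32, 42, 'long axis deg', 143.3)
('blue', array([325., 269.]), 'ctr', 391, 220, 'size', 18, 34, 'long axis deg', 137.1)
('blue', array([416., 154.]), 'ctr', 384, 321, 'size', 38, 68, 'long axis deg', 160.8)
[(np.uint8(17), np.uint8(42), np.uint8(141)), (np.uint8(17), np.uint8(44), np.uint8(144)), (np.uint8(16), np.uint8(42), np.uint8(135)), (np.uint8(14), np.uint8(46), np.uint8(139)), (np.uint8(18), np.uint8(47), np.uint8(152)), (np.uint8(17), np.uint8(44), np.uint8(152))]
[(np.uint8(16), np.uint8(43), np.uint8(141)), (np.uint8(17), np.uint8(44), np.uint8(134)), (np.uint8(105), np.uint8(29), np.uint8(52)), (np.uint8(102), np.uint8(26), np.uint8(49)), (np.uint8(18), np.uint8(41), np.uint8(124)), (np.uint8(18), np.uint8(45), np.uint8(142))]
[(np.uint8(18), np.uint8(45), np.uint8(141)), (np.uint8(18), np.uint8(43), np.uint8(129)), (np.uint8(113), np.uint8(22), np.uint8(47)), (np.uint8(105), np.uint8(32), np.uint8(63)), (np.uint8(17), np.uint8(45), np.uint8(129)), (np.uint8(16), np.uint8(45), np.uint8(146))]
```

```bash
sed -i '/^HSV\["blue"\]/d' lib.py; echo 'HSV["shade"]=((85,8,20),(135,255,110))' >> lib.py
python3 - <<'E'
from lib import *
d=grab("wrist"); d["image"]=d["image"].copy(); d["image"][320:]=255
print(*blobs(d,"shade",.022),sep="\n")
E
```

```text
('shade', array([313., 246.]), 'ctr', 388, 215, 'size', 35, 70, 'long axis deg', 133.1)
('shade', array([632., 179.]), 'ctr', 546, 465, 'size', 22, 23, 'long axis deg', 110.5)
('shade', array([416., 153.]), 'ctr', 384, 321, 'size', 38, 68, 'long axis deg', 160.6)
```

Request:
{"api": "arm_command", "payload": {"commands": [-0.4,0,0,0.08,0,0,0,-0.4,0,0,0.16,0,0,0,-0.4,0,0,0.22,0,0,0,-0.4,0,0,0.24,0,0,0,-0.4,0,0,0.254,0,0,0,-0.4,0,0,0.254,0,0,0,1,0,0,0.254,0,0,0,1,0,0,0.254,0,0,0,1,0,0,0.254,0,0,0,1,0,0,0.254,0,0,0,1,0,0,0.254,0,0,0]}}

```text
time_s: 16.18
position: [0.3754, 0.232, 0.0249]
tool_rot: [[-0.68, 0.733, 0.002], [0.733, 0.68, 0.0], [-0.001, 0.002, -1.0]]
ft_force: [-0.1, -1.9, 8.9]
grip_width: 0.035
gripper_force: 40.8
```

```bash
python3 -c "
from lib import *
st()
for p in ((.40,.21,.026,20),(.437,.16,.026,0),(.437,.115,.025,0),(.437,.005,.025,0)): goto(*p)"
```

```text
t 16.18 pos [375.4 232.   24.9] yaw 42.9 z-axis [ 0.002  0.    -1.   ] w 35.0 gf 40.8 ft [-0.1 -1.9  8.9]
goto (0.4, 0.21, 0.026, 20) -> [-0.066  0.006 -0.002] [0.001 0.    0.191] rows 3.2
goto (0.437, 0.16, 0.026, 0) -> [-0.189 -0.008 -0.002] [0.001 0.    0.357] rows 6.0
goto (0.437, 0.115, 0.025, 0) -> [-0.255 -0.069  0.   ] [0.001 0.    0.357] rows 6.0
goto (0.437, 0.005, 0.025, 0) -> [-0.417 -0.219 -0.   ] [0.001 0.    0.357] rows 6.0
```

Request:
{"api": "arm_command", "payload": {"commands": [1,-0.02,0.002,-0.007,0,0,0.05,1,-0.045,0.004,-0.007,0,0,0.1,1,-0.066,0.006,-0.007,0,0,0.15,1,-0.1,0.004,-0.007,0,0,0.2,1,-0.13,0,-0.007,0,0,0.25,1,-0.16,-0.004,-0.007,0,0,0.3,1,-0.189,-0.008,-0.007,0,0,0.357,1,-0.2,-0.02,-0.007,0,0,0.357,1,-0.24,-0.05,-0.007,0,0,0.357,1,-0.255,-0.069,-0.007,0,0,0.357,1,-0.255,-0.069,-0.007,0,0,0.357]}}

```text
time_s: 17.1
position: [0.4356, 0.1136, 0.0276]
tool_rot: [[-0.002, 1.0, -0.0], [1.0, 0.002, -0.0], [-0.0, -0.0, -1.0]]
ft_force: [1.1, 0.3, -0.8]
grip_width: 0.0353
gripper_force: 40.0
```

```bash
python3 -c "
from lib import *
st()
goto(.437,.002,.026,0)
d=grab('wrist'); d['image']=d['image'].copy(); d['image'][410:]=255;print(*blobs(d,'shade',.024),sep='\n')"
```

```text
t 17.1 pos [435.6 113.6  27.6] yaw 0.1 z-axis [-0. -0. -1.] w 35.3 gf 40.0 ft [ 1.1  0.3 -0.8]
goto (0.437, 0.002, 0.026, 0) -> [-0.223  0.002  0.003] [-0.     0.     0.001] rows 2.7
('shade', array([390., 378.]), 'ctr', 477, 95, 'size', 69, 181, 'long axis deg', 175.3)
('shade', array([594., 246.]), 'ctr', 564, 150, 'size', 20, 101, 'long axis deg', 68.3)
('shade', array([580., 155.]), 'ctr', 542, 184, 'size', 23, 50, 'long axis deg', 57.4)
```

Request:
{"api": "arm_command", "payload": {"commands": [1,-0.06,0.002,0.004,0,0,0,1,-0.1,0.003,0.004,0,0,0,1,-0.12,0.003,0.004,0,0,0,1,-0.145,0.003,0.004,0,0,0,1,-0.17,0.003,0.004,0,0,0,1,-0.195,0.003,0.004,0,0,0,1,-0.212,0.003,0.004,0,0,0,1,-0.222,0.003,0.004,0,0,0,1,-0.222,0.003,0.004,0,0,0,1,-0.222,0.003,0.004,0,0,0]}}

```text
time_s: 17.98
position: [0.4375, 0.0045, 0.0254]
tool_rot: [[-0.0, 1.0, -0.0], [1.0, 0.0, 0.0], [0.0, -0.0, -1.0]]
ft_force: [-0.7, 0.2, -1.2]
grip_width: 0.035
gripper_force: 40.0
```

Request:
{"api": "arm_command", "payload": {"commands": [-0.4,0,0,0,0,0,0,-0.4,0,0,0,0,0,0,-0.4,0,0,0,0,0,0,-0.4,0,0,0,0,0,0,-0.4,0,0,-0.08,0,0,0,1,0.05,0,-0.08,0,0,0,1,0.1,0,-0.08,0,0,0,1,0.1,0,-0.08,0,0,0,1,0.1,0,-0.08,0,0,0,1,0.1,0,-0.08,0,0,0,1,0.1,0,-0.08,0,0,0,1,0.1,0,-0.08,0,0,0]}}

```text
time_s: 18.98
position: [0.4377, 0.0534, 0.0652]
tool_rot: [[0.001, 1.0, -0.0], [1.0, -0.001, -0.0], [-0.0, -0.0, -1.0]]
ft_force: [0.8, 0.9, -0.0]
grip_width: -0.0002
gripper_force: 0.0
```

```bash
python3 -c "
from lib import *
st()
for p in ((.437,.054,.026,0),(.437,-.001,.026,0),(.437,-.001,.115,0),(.437,-.075,.115,0)): goto(*p)"
```

```text
t 18.98 pos [437.7  53.4  65.2] yaw -0.1 z-axis [-0. -0. -1.] w -0.2 gf 0.0 ft [ 0.8  0.9 -0. ]
goto (0.437, 0.054, 0.026, 0) -> [ 0.001 -0.001  0.078] [-0.  0. -0.] rows 0.9
goto (0.437, -0.001, 0.026, 0) -> [-0.109 -0.001  0.078] [-0.  0. -0.] rows 1.6
goto (0.437, -0.001, 0.115, 0) -> [-0.109 -0.001 -0.1  ] [-0.  0. -0.] rows 1.8
goto (0.437, -0.075, 0.115, 0) -> [-0.257 -0.001 -0.1  ] [-0.  0. -0.] rows 3.3
```

Request:
{"api": "arm_command", "payload": {"commands": [1,0,0,0.076,0,0,0,1,0,0,0.076,0,0,0,1,-0.03,0,0.076,0,0,0,1,-0.055,0,0.076,0,0,0,1,-0.08,0,0.076,0,0,0,1,-0.102,0,0.076,0,0,0,1,-0.102,0,0.076,0,0,0,1,-0.09,0,0,0,0,0,0,-0.09,0,-0.1,0,0,0,-0.4,-0.15,0,-0.1,0,0,0,-0.4,-0.21,0,-0.1,0,0,0,-0.4,-0.257,0,-0.1,0,0,0]}}

```text
time_s: 19.98
position: [0.4378, -0.0755, 0.1171]
tool_rot: [[-0.001, 1.0, 0.002], [1.0, 0.001, -0.001], [-0.001, 0.002, -1.0]]
ft_force: [0.1, 0.6, -0.4]
grip_width: 0.048
gripper_force: 0.0
```

Run:
```python
from lib import *
st(); d=grab("wrist","w10"); d["image"]=d["image"].copy(); d["image"][330:]=255
print(*blobs(d,"blue",.022,60),*blobs(d,"shade",.022,60),*blobs(d,"orange",.057,40),sep="\n")
goto(.437,-.075,.024)
```

```text
t 19.98 pos [437.8 -75.5 117.1] yaw 0.0 z-axis [ 0.002 -0.001 -1.   ] w 48.0 gf 0.0 ft [ 0.1  0.6 -0.4]
('shade', array([316., 237.]), 'ctr', 443, -67, 'size', 24, 26, 'long axis deg', 1.3)
('shade', array([522., 192.]), 'ctr', 574, -34, 'size', 6, 16, 'long axis deg', 163.2)
('shade', array([319., 154.]), 'ctr', 438, -14, 'size', 5, 35, 'long axis deg', 0.1)
('shade', array([615.,  69.]), 'ctr', 665, 85, 'size', 51, 99, 'long axis deg', 85.7)
('shade', array([520.,  83.]), 'ctr', 570, 43, 'size', 27, 141, 'long axis deg', 69.4)
('orange', array([488., 196.]), 'ctr', 530, -32, 'size', 3, 14, 'long axis deg', 12.4)
goto (0.437, -0.075, 0.024, 0) -> [ 0.008 -0.003  0.185] [ 0.001  0.001 -0.001] rows 2.2
```

Request:
{"api": "arm_command", "payload": {"commands": [-0.4,0.008,0,0.08,0,0,0,-0.4,0.008,0,0.15,0,0,0,-0.4,0.008,0,0.184,0,0,0,1,0.008,0,0.185,0,0,0,1,0.008,0,0.185,0,0,0,1,0.008,0,0.185,0,0,0,1,0.008,0,0.185,0,0,0,1,-0.02,0,0.184,0,0,0,1,-0.05,0,0.184,0,0,0,1,-0.08,0,0.184,0,0,0,1,-0.095,0,0.184,0,0,0,1,-0.095,0,0.184,0,0,0]}}

```text
time_s: 21.03
position: [0.4382, -0.1233, 0.0242]
tool_rot: [[0.002, 1.0, 0.002], [1.0, -0.002, -0.001], [-0.001, 0.002, -1.0]]
ft_force: [-0.0, -0.9, -1.4]
grip_width: 0.0353
gripper_force: 41.3
```

Request:
{"api": "arm_command", "payload": {"commands": [-0.2,0,0,0,0,0,0,-0.2,0,0,0,0,0,0,-0.2,0,0,0,0,0,0,-0.2,0.03,0,0,0,0,0,-0.2,0.05,0,0,0,0,0,1,0.05,0,0,0,0,0,1,0.05,0,0,0,0,0,1,0.05,0,0,0,0,0,1,0.05,0,-0.05,0,0,0,1,0.05,0,-0.1,0,0,0,1,0.05,0,-0.15,0,0,0,1,0.05,0,-0.15,0,0,0]}}

```text
time_s: 22.03
position: [0.4393, -0.0981, 0.1018]
tool_rot: [[-0.0, 1.0, 0.006], [1.0, 0.0, -0.003], [-0.003, 0.006, -1.0]]
ft_force: [0.8, -0.3, -1.0]
grip_width: 0.0351
gripper_force: 40.9
```

Run:
```python
from lib import *
st();goto(.457,-.297,.1);goto(.457,-.297,.039)
d=grab("wrist","w11"); d["image"]=d["image"].copy(); d["image"][410:]=255
print(*blobs(d,"blue",.1,100),*blobs(d,"shade",.1,100),sep="\n")
```

```text
t 22.03 pos [439.3 -98.1 101.8] yaw 0.0 z-axis [ 0.006 -0.003 -1.   ] w 35.1 gf 40.9 ft [ 0.8 -0.3 -1. ]
goto (0.457, -0.297, 0.1, 0) -> [-0.398  0.035  0.005] [0.003 0.002 0.   ] rows 4.8
goto (0.457, -0.297, 0.039, 0) -> [-0.397  0.035  0.127] [0.003 0.002 0.   ] rows 5.0
('blue', array([319., 357.]), 'ctr', 439, -115, 'size', 49, 52, 'long axis deg', 89.8)
('shade', array([506., 391.]), 'ctr', 537, -146, 'size', 22, 62, 'long axis deg', 143.2)
('shade', array([324., 352.]), 'ctr', 446, -102, 'size', 82, 98, 'long axis deg', 178.8)
('shade', array([617.,  58.]), 'ctr', 571, 31, 'size', 26, 48, 'long axis deg', 84.7)
('shade', array([516.,  84.]), 'ctr', 515, 2, 'size', 19, 76, 'long axis deg', 61.2)
```

Request:
{"api": "arm_command", "payload": {"commands": [1,-0.08,0.007,0,0,0,0,1,-0.16,0.014,0,0,0,0,1,-0.24,0.021,0,0,0,0,1,-0.32,0.028,0,0,0,0,1,-0.38,0.033,0,0,0,0,1,-0.396,0.034,0,0,0,0,1,-0.396,0.034,0,0,0,0,1,-0.396,0.034,0.05,0,0,0,1,-0.396,0.034,0.09,0,0,0,1,-0.396,0.034,0.115,0,0,0,1,-0.396,0.034,0.126,0,0,0,1,-0.396,0.034,0.126,0,0,0]}}

```text
time_s: 23.08
position: [0.4541, -0.2929, 0.0352]
tool_rot: [[-0.001, 1.0, -0.002], [1.0, 0.001, 0.002], [0.002, -0.002, -1.0]]
ft_force: [0.2, -1.2, -0.7]
grip_width: 0.0355
gripper_force: 41.6
```

Request:
{"api": "arm_command", "payload": {"commands": [-0.2,0,0,0,0,0,0,-0.2,0,0,0,0,0,0,-0.2,0,0,0,0,0,0,-0.2,0,0,-0.06,0,0,0,-0.2,0,0,-0.14,0,0,0,-0.2,0,0,-0.22,0,0,0,-0.2,0,0,-0.22,0,0,0]}}

```text
time_s: 23.67
position: [0.4567, -0.2965, 0.1523]
tool_rot: [[-0.0, 1.0, 0.009], [1.0, 0.001, -0.009], [-0.009, 0.009, -1.0]]
ft_force: [0.3, -0.4, -0.1]
grip_width: 0.0511
gripper_force: 0.0
```

Run:
```python
from lib import *
st(); d=grab("wrist","w12"); 
print(*blobs(d,"orange",.032,300),*blobs(d,"blue",.034,300),sep="\n")
for n in("side","scene"): print(*blobs(grab(n),"blue",.022,300),sep="\n")
g=cv2.cvtColor(d["image"],cv2.COLOR_RGB2HSV)
for r in range(150,330,15): print(r,[tuple(int(v) for v in g[r,c]) for c in (270,300,318,336,370)])
u=np.array([np.cos(np.radians(161)),np.sin(np.radians(161))])
p=np.array([.384,.3225])+.021*u; print(p); goto(p[0],p[1],.15,71); goto(p[0]+.06,.0,.2,71)
```

```text
t 23.67 pos [ 456.7 -296.5  152.3] yaw 0.0 z-axis [ 0.009 -0.009 -1.   ] w 51.1 gf 0.0 ft [ 0.3 -0.4 -0.1]
('orange', array([309., 324.]), 'ctr', 457, -381, 'size', 49, 71, 'long axis deg', 89.2)
('orange', array([121., 286.]), 'ctr', 312, -344, 'size', 64, 119, 'long axis deg', 111.4)
('orange', array([181., 285.]), 'ctr', 351, -319, 'size', 23, 125, 'long axis deg', 100.5)
('orange', array([141., 131.]), 'ctr', 336, -219, 'size', 17, 23, 'long axis deg', 1.0)
('blue', array([302., 235.]), 'ctr', 456, -293, 'size', 124, 247, 'long axis deg', 89.0)
('blue', array([376., 402.]), 'ctr', 383, 324, 'size', 36, 68, 'long axis deg', 161.3)
('blue', array([287., 188.]), 'ctr', 455, -292, 'size', 130, 267, 'long axis deg', 89.0)
('blue', array([178., 336.]), 'ctr', 374, 328, 'size', 30, 85, 'long axis deg', 161.9)
('blue', array([373., 230.]), 'ctr', 451, -287, 'size', 138, 275, 'long axis deg', 91.1)
150 [(111, 143, 105), (109, 161, 187), (108, 162, 215), (108, 164, 214), (109, 166, 103)]
165 [(110, 150, 104), (109, 165, 213), (108, 166, 214), (109, 170, 105), (109, 159, 101)]
180 [(109, 15
[... 420 characters left out ...]

255 [(112, 131, 103), (106, 95, 70), (106, 131, 84), (107, 129, 85), (110, 144, 99)]
270 [(112, 125, 104), (109, 65, 74), (107, 132, 87), (107, 127, 86), (111, 155, 99)]
285 [(110, 170, 195), (112, 131, 97), (111, 129, 95), (110, 141, 94), (109, 177, 193)]
300 [(110, 168, 194), (5, 133, 107), (7, 138, 107), (7, 135, 106), (109, 175, 191)]
315 [(110, 172, 191), (11, 73, 122), (7, 147, 120), (12, 55, 148), (110, 178, 189)]
[0.36414411 0.32933693]
goto (np.float64(0.36414410991241436), np.float64(0.3293369312436003), 0.15, 71) -> [ 1.248 -0.18  -0.01 ] [-0.    -0.    -0.592] rows 15.1
goto (np.float64(0.42414410991241436), 0.0, 0.2, 71) -> [ 0.589 -0.06  -0.11 ] [-0.    -0.    -0.592] rows 9.9
```

Request:
{"api": "arm_command", "payload": {"commands": [-0.3,0.06,-0.006,-0.05,0,0,-0.055,-0.3,0.12,-0.012,-0.11,0,0,-0.11,-0.3,0.18,-0.018,-0.11,0,0,-0.165,-0.3,0.26,-0.024,-0.11,0,0,-0.22,-0.3,0.34,-0.03,-0.11,0,0,-0.275,-0.3,0.42,-0.04,-0.11,0,0,-0.33,-0.3,0.5,-0.05,-0.11,0,0,-0.385,-0.3,0.58,-0.06,-0.11,0,0,-0.44,-0.3,0.66,-0.07,-0.11,0,0,-0.495,-0.3,0.74,-0.08,-0.11,0,0,-0.55,-0.3,0.82,-0.09,-0.11,0,0,-0.592,-0.3,0.9,-0.1,-0.11,0,0,-0.592]}}

```text
time_s: 24.82
position: [0.4032, 0.1569, 0.1988]
tool_rot: [[-0.947, 0.321, -0.003], [0.321, 0.947, -0.0], [0.003, -0.001, -1.0]]
ft_force: [0.9, 0.6, 0.9]
grip_width: 0.0558
gripper_force: 0.0
```

```bash
python3 -c "
from lib import *
st();goto(.364,.329,.15,71)
d=grab('wrist'); print(*blobs(d,'blue',.022,100),sep='\n')"
```

```text
t 24.82 pos [403.2 156.9 198.8] yaw 71.3 z-axis [-0.003 -0.    -1.   ] w 55.8 gf 0.0 ft [0.9 0.6 0.9]
goto (0.364, 0.329, 0.15, 71) -> [0.184 0.301 0.098] [-0.001 -0.001  0.003] rows 4.4
('blue', array([ 50., 350.]), 'ctr', 456, -283, 'size', 131, 255, 'long axis deg', 88.8)
('blue', array([485., 144.]), 'ctr', 383, 319, 'size', 43, 67, 'long axis deg', 160.9)
```

Request:
{"api": "arm_command", "payload": {"commands": [-0.3,0.046,0.075,0.02,0,0,0,-0.3,0.092,0.15,0.04,0,0,0,-0.3,0.138,0.225,0.06,0,0,0,-0.3,0.184,0.301,0.098,0,0,0.003,-0.3,0.184,0.301,0.098,0,0,0.003,-0.3,0.184,0.301,0.098,0,0,0.003]}}

```text
time_s: 25.37
position: [0.3642, 0.3293, 0.1482]
tool_rot: [[-0.945, 0.327, -0.005], [0.327, 0.945, -0.002], [0.004, -0.004, -1.0]]
ft_force: [-0.8, -0.4, -0.2]
grip_width: 0.0559
gripper_force: 0.0
```

```bash
python3 -c "
from lib import *
st();
d=grab('wrist'); d['image']=d['image'].copy(); d['image'][320:]=255;print(*blobs(d,'blue',.022,100),*blobs(d,'shade',.022,300),sep='\n');goto(.364,.329,.024,71)
for n in('side','scene'): print(*blobs(grab(n),'blue',.022,300),sep='\n')
"
```

```text
t 25.37 pos [364.2 329.3 148.2] yaw 70.9 z-axis [-0.005 -0.002 -1.   ] w 55.9 gf 0.0 ft [-0.8 -0.4 -0.2]
('shade', array([322., 250.]), 'ctr', 383, 324, 'size', 35, 72, 'long axis deg', 161.0)
goto (0.364, 0.329, 0.024, 71) -> [0.002 0.002 0.25 ] [-0.002 -0.002 -0.001] rows 3.0
('blue', array([286., 187.]), 'ctr', 455, -292, 'size', 130, 267, 'long axis deg', 89.0)
```

Confirmed at (383,324), 161°. Grip.

Request:
{"api": "arm_command", "payload": {"commands": [-0.3,0,0.003,0.08,0,0,0,-0.3,0,0.003,0.16,0,0,0,-0.3,0,0.003,0.21,0,0,0,-0.3,0,0.003,0.235,0,0,0,-0.3,0,0.003,0.25,0,0,0,-0.3,0,0.003,0.25,0,0,0,1,0,0.003,0.25,0,0,0,1,0,0.003,0.25,0,0,0,1,0,0.003,0.25,0,0,0,1,0,0.003,0.25,0,0,0,1,0,0.003,0.25,0,0,0]}}

```text
time_s: 26.43
position: [0.3677, 0.3288, 0.0276]
tool_rot: [[-0.944, 0.331, 0.003], [0.331, 0.944, 0.001], [-0.002, 0.002, -1.0]]
ft_force: [0.7, -2.0, 6.0]
grip_width: 0.0352
gripper_force: 41.1
```

```bash
python3 -c "
from lib import *
st()
for p in ((.41,.28,.026,30),(.437,.22,.026,0),(.437,.115,.026,0)): goto(*p)"
```

```text
t 26.43 pos [367.7 328.8  27.6] yaw 70.7 z-axis [ 0.003  0.001 -1.   ] w 35.2 gf 41.1 ft [ 0.7 -2.   6. ]
goto (0.41, 0.28, 0.026, 30) -> [-0.112 -0.064  0.003] [0.001 0.001 0.339] rows 5.7
goto (0.437, 0.22, 0.026, 0) -> [-0.203 -0.16   0.003] [0.001 0.    0.589] rows 9.9
goto (0.437, 0.115, 0.026, 0) -> [-0.272 -0.358  0.003] [0.001 0.    0.589] rows 9.9
```

Request:
{"api": "arm_command", "payload": {"commands": [1,-0.02,-0.01,-0.01,0,0,0.055,1,-0.04,-0.02,-0.01,0,0,0.11,1,-0.06,-0.032,-0.01,0,0,0.165,1,-0.08,-0.044,-0.01,0,0,0.22,1,-0.1,-0.056,-0.01,0,0,0.275,1,-0.12,-0.07,-0.01,0,0,0.33,1,-0.14,-0.095,-0.01,0,0,0.385,1,-0.165,-0.12,-0.01,0,0,0.44,1,-0.185,-0.14,-0.01,0,0,0.495,1,-0.203,-0.16,-0.01,0,0,0.55,1,-0.203,-0.16,-0.01,0,0,0.589,1,-0.203,-0.16,-0.01,0,0,0.589]}}

```text
time_s: 27.43
position: [0.4367, 0.2191, 0.0318]
tool_rot: [[0.004, 1.0, 0.001], [1.0, -0.004, 0.0], [0.0, 0.001, -1.0]]
ft_force: [-0.3, 0.7, -1.4]
grip_width: 0.0349
gripper_force: 40.2
```

```bash
python3 -c "
from lib import *
st()
for p in ((.437,.115,.026,0),(.437,.004,.026,0)): goto(*p)
for n in('side','scene'): print(*blobs(grab(n),'blue',.022,100),sep='\n')
d=grab('wrist','w13'); d['image']=d['image'].copy(); d['image'][400:]=255;print(*blobs(d,'blue',.022,100),*blobs(d,'shade',.022,300),sep='\n')"
```

```text
t 27.43 pos [436.7 219.1  31.8] yaw -0.2 z-axis [ 0.001  0.    -1.   ] w 34.9 gf 40.2 ft [-0.3  0.7 -1.4]
goto (0.437, 0.115, 0.026, 0) -> [-0.208  0.001  0.012] [ 0.    -0.    -0.002] rows 2.5
goto (0.437, 0.004, 0.026, 0) -> [-0.43   0.002  0.011] [ 0.    -0.    -0.002] rows 5.2
('blue', array([286., 186.]), 'ctr', 455, -292, 'size', 130, 267, 'long axis deg', 89.0)
('blue', array([438.,  84.]), 'ctr', -106, -552, 'size', 34, 84, 'long axis deg', 71.6)
('blue', array([611., 280.]), 'ctr', -113, -541, 'size', 45, 87, 'long axis deg', 72.0)
('blue', array([371., 229.]), 'ctr', 450, -294, 'size', 141, 260, 'long axis deg', 90.2)
('blue', array([337., 351.]), 'ctr', 444, 198, 'size', 22, 44, 'long axis deg', 90.8)
('shade', array([354., 351.]), 'ctr', 451, 208, 'size', 66, 67, 'long axis deg', 0.6)
('shade', array([571., 331.]), 'ctr', 570, 206, 'size', 45, 109, 'long axis deg', 48.3)
('shade', array([569., 228.]), 'ctr', 552, 258, 'size', 32, 48, 'long axis deg', 90.6)
```

Request:
{"api": "arm_command", "payload": {"commands": [1,-0.08,0.001,0.007,0,0,0,1,-0.16,0.001,0.007,0,0,0,1,-0.22,0.001,0.008,0,0,0,1,-0.27,0.001,0.008,0,0,0,1,-0.3,0.001,0.008,0,0,0,1,-0.33,0.001,0.008,0,0,0,1,-0.36,0.001,0.008,0,0,0,1,-0.39,0.001,0.008,0,0,0,1,-0.415,0.001,0.008,0,0,0,1,-0.428,0.001,0.008,0,0,0,1,-0.428,0.001,0.008,0,0,0]}}

```text
time_s: 28.5
position: [0.4372, 0.0049, 0.0276]
tool_rot: [[-0.0, 1.0, 0.001], [1.0, 0.0, -0.0], [-0.0, 0.001, -1.0]]
ft_force: [-0.3, -1.5, 2.7]
grip_width: 0.0349
gripper_force: 40.5
```

Request:
{"api": "arm_command", "payload": {"commands": [-0.4,0,0,0,0,0,0,-0.4,0,0,0,0,0,0,-0.4,0,0,0,0,0,0,-0.4,0,0,0,0,0,0,-0.4,0,0,-0.08,0,0,0,1,0.05,0,-0.08,0,0,0,1,0.1,0,-0.08,0,0,0,1,0.1,0,-0.08,0,0,0,1,0.1,0,-0.08,0,0,0,1,0.1,0,-0.08,0,0,0,1,0.1,0,-0.08,0,0,0,1,0.1,0,-0.08,0,0,0]}}

```text
time_s: 29.5
position: [0.4368, 0.0551, 0.0672]
tool_rot: [[0.001, 1.0, -0.0], [1.0, -0.001, -0.0], [-0.0, -0.0, -1.0]]
ft_force: [0.5, 0.5, -0.0]
grip_width: -0.0002
gripper_force: 0.0
```

```bash
python3 -c "
from lib import *
st()
for p in ((.437,.054,.026,0),(.437,.003,.026,0),(.437,-.071,.117,0)): goto(*p)"
```

```text
t 29.5 pos [436.8  55.1  67.2] yaw -0.0 z-axis [-0. -0. -1.] w -0.2 gf 0.0 ft [ 0.5  0.5 -0. ]
goto (0.437, 0.054, 0.026, 0) -> [-0.002  0.     0.082] [-0.  0. -0.] rows 1.0
goto (0.437, 0.003, 0.026, 0) -> [-0.104  0.     0.082] [-0.  0. -0.] rows 1.6
goto (0.437, -0.071, 0.117, 0) -> [-0.252  0.001 -0.1  ] [-0.  0. -0.] rows 3.3
```

Request:
{"api": "arm_command", "payload": {"commands": [1,0,0,0.08,0,0,0,1,0,0,0.08,0,0,0,1,-0.03,0,0.08,0,0,0,1,-0.055,0,0.08,0,0,0,1,-0.08,0,0.08,0,0,0,1,-0.104,0,0.08,0,0,0,1,-0.104,0,0.08,0,0,0,1,-0.09,0,0,0,0,0,0,-0.09,0,-0.1,0,0,0,-0.4,-0.15,0,-0.1,0,0,0,-0.4,-0.21,0,-0.1,0,0,0,-0.4,-0.252,0,-0.1,0,0,0]}}

```text
time_s: 30.5
position: [0.437, -0.0716, 0.1192]
tool_rot: [[-0.0, 1.0, 0.002], [1.0, 0.0, -0.001], [-0.001, 0.002, -1.0]]
ft_force: [-0.0, 1.4, 0.2]
grip_width: 0.048
gripper_force: 0.0
```

Run:
```python
from lib import *
st(); d=grab("wrist","w14"); d["image"]=d["image"].copy(); d["image"][330:]=255
print(*blobs(d,"shade",.022,60),*blobs(d,"orange",.057,40),sep="\n")
goto(.437,-.071,.025)
```

```text
t 30.5 pos [437.  -71.6 119.2] yaw 0.0 z-axis [ 0.002 -0.001 -1.   ] w 48.0 gf 0.0 ft [-0.   1.4  0.2]
('shade', array([307., 240.]), 'ctr', 437, -67, 'size', 23, 36, 'long axis deg', 180.0)
('shade', array([321., 160.]), 'ctr', 437, -14, 'size', 5, 34, 'long axis deg', 0.0)
('shade', array([613.,  73.]), 'ctr', 666, 87, 'size', 53, 106, 'long axis deg', 86.1)
('shade', array([520., 104.]), 'ctr', 572, 42, 'size', 52, 151, 'long axis deg', 80.0)
('orange', array([486., 203.]), 'ctr', 530, -32, 'size', 3, 14, 'long axis deg', 12.7)
goto (0.437, -0.071, 0.025, 0) -> [ 0.007 -0.001  0.187] [ 0.001  0.001 -0.001] rows 2.3
```

Same situation as before (tail -11.5, front -79 mm, dial at one dot). Draw, regrip and lift.

Request:
{"api": "arm_command", "payload": {"commands": [-0.4,0.001,0,0.08,0,0,0,-0.4,0.001,0,0.15,0,0,0,-0.4,0.001,0,0.186,0,0,0,1,0.001,0,0.188,0,0,0,1,0.001,0,0.188,0,0,0,1,0.001,0,0.188,0,0,0,1,0.001,0,0.188,0,0,0,1,-0.03,0,0.187,0,0,0,1,-0.06,0,0.187,0,0,0,1,-0.09,0,0.187,0,0,0,1,-0.102,0,0.187,0,0,0,1,-0.102,0,0.187,0,0,0]}}

```text
time_s: 31.55
position: [0.4373, -0.1225, 0.0247]
tool_rot: [[0.002, 1.0, 0.002], [1.0, -0.002, -0.001], [-0.001, 0.002, -1.0]]
ft_force: [0.4, -0.3, -0.2]
grip_width: 0.035
gripper_force: 41.5
```

Request:
{"api": "arm_command", "payload": {"commands": [-0.2,0,0,0,0,0,0,-0.2,0,0,0,0,0,0,-0.2,0,0,0,0,0,0,-0.2,0.03,0,0,0,0,0,-0.2,0.05,0,0,0,0,0,1,0.05,0,0,0,0,0,1,0.05,0,0,0,0,0,1,0.05,0,0,0,0,0,1,0.05,0,-0.05,0,0,0,1,0.05,0,-0.1,0,0,0,1,0.05,0,-0.15,0,0,0,1,0.05,0,-0.15,0,0,0]}}

```text
time_s: 32.55
position: [0.4384, -0.0975, 0.1023]
tool_rot: [[-0.0, 1.0, 0.006], [1.0, 0.0, -0.003], [-0.003, 0.006, -1.0]]
ft_force: [1.3, 0.2, -0.9]
grip_width: 0.0352
gripper_force: 40.8
```

Run:
```python
from lib import *
st();goto(.457,-.213,.1);goto(.457,-.213,.039)
```

```text
t 32.55 pos [438.4 -97.5 102.3] yaw 0.0 z-axis [ 0.006 -0.003 -1.   ] w 35.2 gf 40.8 ft [ 1.3  0.2 -0.9]
goto (0.457, -0.213, 0.1, 0) -> [-0.231  0.037  0.006] [0.003 0.002 0.   ] rows 2.8
goto (0.457, -0.213, 0.039, 0) -> [-0.231  0.036  0.128] [0.003 0.002 0.   ] rows 3.2
```

Request:
{"api": "arm_command", "payload": {"commands": [1,-0.08,0.012,0,0,0,0,1,-0.16,0.024,0,0,0,0,1,-0.22,0.035,0,0,0,0,1,-0.232,0.036,0,0,0,0,1,-0.232,0.036,0,0,0,0,1,-0.232,0.036,0.05,0,0,0,1,-0.232,0.036,0.09,0,0,0,1,-0.232,0.036,0.115,0,0,0,1,-0.232,0.036,0.127,0,0,0,1,-0.232,0.036,0.127,0,0,0]}}

```text
time_s: 33.38
position: [0.4541, -0.2109, 0.035]
tool_rot: [[-0.001, 1.0, -0.002], [1.0, 0.001, 0.001], [0.001, -0.002, -1.0]]
ft_force: [-1.2, 0.1, -0.6]
grip_width: 0.0347
gripper_force: 42.8
```

Request:
{"api": "arm_command", "payload": {"commands": [-0.2,0,0,0,0,0,0,-0.2,0,0,0,0,0,0,-0.2,0,0,0,0,0,0,-0.2,0,0,-0.06,0,0,0,-0.2,0,0,-0.14,0,0,0,-0.2,0,0,-0.22,0,0,0,-0.2,0,0,-0.22,0,0,0]}}

```text
time_s: 33.97
position: [0.457, -0.2137, 0.152]
tool_rot: [[-0.0, 1.0, 0.01], [1.0, 0.0, -0.008], [-0.008, 0.01, -1.0]]
ft_force: [0.7, -0.4, 0.3]
grip_width: 0.0508
gripper_force: 0.0
```

Run:
```python
from lib import *
st(); d=grab("wrist","w15")
goto(.519,-.034,.15,102.9)
s=grab("side"); cv2.imwrite("pics/s15.png",np.hstack([cv2.resize(s["image"][110:300,220:360],(400,543)),cv2.resize(d["image"],(400,543))])[:,:,::-1])
```

```text
t 33.97 pos [ 457.  -213.7  152. ] yaw 0.0 z-axis [ 0.01  -0.008 -1.   ] w 50.8 gf 0.0 ft [ 0.7 -0.4  0.3]
goto (0.519, -0.034, 0.15, 102.9) -> [ 0.358  0.126 -0.003] [ 0.     0.004 -0.857] rows 14.4
```

Request:
{"api": "arm_command", "payload": {"commands": [-0.4,0.04,0.012,-0.01,0,0,0.058,-0.4,0.08,0.024,-0.01,0,0,0.116,-0.4,0.12,0.036,-0.01,0,0,0.174,-0.4,0.16,0.05,-0.01,0,0,0.232,-0.4,0.2,0.064,-0.01,0,0,0.29,-0.4,0.24,0.078,-0.01,0,0,0.348,-0.4,0.28,0.09,-0.01,0,0,0.406,-0.4,0.32,0.105,-0.01,0,0,0.464,-0.4,0.35,0.12,-0.01,0,0,0.522,-0.4,0.358,0.126,-0.01,0,0,0.58,-0.4,0.358,0.126,-0.01,0,0,0.643,-0.4,0.358,0.126,-0.01,0,0,0.643]}}

```text
time_s: 35.07
position: [0.5172, -0.0327, 0.1488]
tool_rot: [[0.976, 0.219, -0.003], [0.219, -0.976, 0.001], [-0.003, -0.002, -1.0]]
ft_force: [0.0, 0.1, 0.4]
grip_width: 0.0596
gripper_force: 0.0
```

Run:
```python
from lib import *
st(); goto(.5187,-.034,.056,-77.1); goto(.5187,-.034,.056,-51.3)
```

```text
t 35.07 pos [517.2 -32.7 148.8] yaw -77.4 z-axis [-0.003  0.001 -1.   ] w 59.6 gf 0.0 ft [0.  0.1 0.4]
goto (0.5187, -0.034, 0.056, -77.1) -> [0.003 0.004 0.186] [-0.001  0.001 -0.002] rows 2.2
goto (0.5187, -0.034, 0.056, -51.3) -> [0.003 0.004 0.186] [-0.001  0.001 -0.217] rows 3.6
```

Request:
{"api": "arm_command", "payload": {"commands": [-0.4,0.003,0.003,0.08,0,0,0,-0.4,0.003,0.003,0.14,0,0,0,-0.4,0.003,0.003,0.17,0,0,0,-0.4,0.003,0.003,0.186,0,0,0,1,0.003,0.003,0.186,0,0,0,1,0.003,0.003,0.186,0,0,0,1,0.003,0.003,0.186,0,0,0,1,0.003,0.003,0.186,0,0,0,1,0.003,0.003,0.186,0,0,0,1,0.003,0.003,0.186,0,0,0], "newtons": 60}}

```text
time_s: 35.9
position: [0.5198, -0.0335, 0.0587]
tool_rot: [[0.975, 0.223, 0.002], [0.223, -0.975, 0.001], [0.002, -0.001, -1.0]]
ft_force: [-1.0, 7.4, 5.4]
grip_width: 0.0147
gripper_force: 59.2
```

Request:
{"api": "arm_command", "payload": {"commands": [1,0,0,0,0,0,-0.05,1,0,0,0,0,0,-0.1,1,0,0,0,0,0,-0.15,1,0,0,0,0,0,-0.19,1,0,0,0,0,0,-0.215,1,0,0,0,0,0,-0.215,1,0,0,0,0,0,-0.215]}}

```text
time_s: 36.48
position: [0.5197, -0.0333, 0.0587]
tool_rot: [[0.781, 0.625, 0.001], [0.625, -0.781, 0.002], [0.002, -0.0, -1.0]]
ft_force: [-2.5, 8.3, 5.9]
grip_width: 0.0145
gripper_force: 59.3
```

Request:
{"api": "arm_command", "payload": {"commands": [-0.4,0,0,0,0,0,0,-0.4,0,0,0,0,0,0,-0.4,0,0,0,0,0,0,-0.4,0,0,-0.05,0,0,0,-0.4,0,0,-0.12,0,0,0,-0.4,-0.1,0.08,-0.2,0,0,0,-0.4,-0.1,0.12,-0.25,0,0,0,-0.4,-0.1,0.12,-0.3,0,0,0,-0.4,-0.1,0.12,-0.3,0,0,0]}}

```text
time_s: 37.23
position: [0.5205, -0.1164, 0.2143]
tool_rot: [[0.783, 0.622, 0.012], [0.622, -0.783, -0.006], [0.005, 0.012, -1.0]]
ft_force: [-0.6, 0.1, 0.8]
grip_width: 0.06
gripper_force: 0.0
```

Run:
```python
from lib import *
st(); d=grab("wrist","w16"); s=grab("side")
print(*blobs(d,"orange",.057,40),sep="\n")
for n,z in(("side",.057),("scene",.057)):
  print(*[b for b in blobs(grab(n),"orange",z,15) if abs(b[3]-520)<40 and abs(b[4]+30)<50],sep="\n")
cv2.imwrite("pics/f.png",np.hstack([cv2.resize(s["image"][110:300,220:360],(350,475)),cv2.resize(d["image"][:,:430],(425,475))])[:,:,::-1])
```

```text
t 37.23 pos [ 520.5 -116.4  214.3] yaw -51.5 z-axis [ 0.012 -0.006 -1.   ] w 60.0 gf 0.0 ft [-0.6  0.1  0.8]
('orange', array([449., 421.]), 'ctr', 444, -369, 'size', 23, 43, 'long axis deg', 38.4)
('orange', array([228., 154.]), 'ctr', 527, -27, 'size', 3, 14, 'long axis deg', 36.7)
```

View pics/f.png

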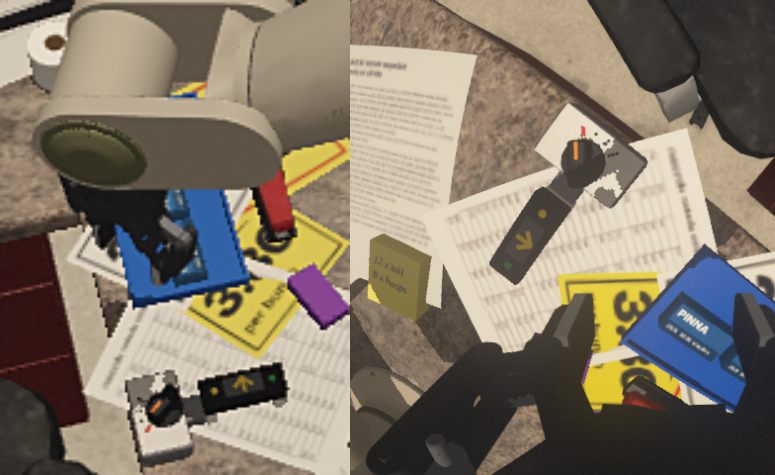

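Final picture: side half shows both blue cartons flat in the tray (175,205 and 185,255), and the dial pointer at the red bar (off, 36.7° measured). Clear the arm and check once more.

Request:
{"api": "arm_command", "payload": {"commands": [-0.4,0.06,-0.05,-0.02,0,0,0,-0.4,0.11,-0.12,-0.02,0,0,0,-0.4,0.16,-0.18,-0.02,0,0,0,-0.4,0.21,-0.25,-0.02,0,0,0,-0.4,0.26,-0.32,-0.02,0,0,0,-0.4,0.3,-0.38,-0.02,0,0,0,-0.4,0.3,-0.38,-0.02,0,0,0,-0.4,0.3,-0.38,-0.02,0,0,0]}}

```text
time_s: 38.1
position: [0.5155, 0.1317, 0.216]
tool_rot: [[0.778, 0.628, -0.003], [0.628, -0.778, -0.0], [-0.002, -0.001, -1.0]]
ft_force: [-0.0, -0.3, 0.5]
grip_width: 0.0597
gripper_force: 0.0
```

Run:
```python
from lib import *
st(); s=grab("side","s17")
print(*blobs(s,"orange",.032,60),*blobs(s,"red",.05,60),sep="\n")
# low-saturation (label print) pixels inside the tray -> blue cartons' labels
h=cv2.cvtColor(s["image"],cv2.COLOR_RGB2HSV); m=cv2.inRange(h,(0,0,0),(180,140,255))
v,u=np.nonzero(m); w=cast(s,np.c_[u,v],.034)*1000
k=(abs(w[:,0]-455)<45)&(abs(w[:,1]+290)<110)
for lo,hi in((-250,-180),(-335,-250),(-400,-335)):
    q=w[k&(w[:,1]>lo)&(w[:,1]<hi)]; print(lo,hi,len(q),q.mean(0).round() if len(q) else "",q.min(0).round() if len(q) else "",q.max(0).round() if len(q) else "")
```

```text
t 38.1 pos [515.5 131.7 216. ] yaw -51.1 z-axis [-0.003 -0.    -1.   ] w 59.7 gf 0.0 ft [-0.  -0.3  0.5]
('orange', array([318., 158.]), 'ctr', 337, -361, 'size', 133, 220, 'long axis deg', 157.7)
('orange', array([397.,  34.]), 'ctr', -45, -787, 'size', 49, 71, 'long axis deg', 98.7)
('red', array([468., 394.]), 'ctr', 196, 361, 'size', 8, 131, 'long axis deg', 169.9)
('red', array([322., 170.]), 'ctr', 349, -299, 'size', 86, 182, 'long axis deg', 88.9)
('red', array([474.,  95.]), 'ctr', -174, -449, 'size', 25, 83, 'long axis deg', 60.9)
-250 -180 288 [ 451. -196.] [ 410. -238.] [ 500. -180.]
-335 -250 112 [ 450. -292.] [ 413. -335.] [ 468. -264.]
-400 -335 68 [ 431. -360.] [ 416. -400.] [ 445. -336.]
```

Run:
```python
from lib import *
for n in("side","scene"):
    s=grab(n); h=cv2.cvtColor(s["image"],cv2.COLOR_RGB2HSV)
    for nm,m in(("orange",cv2.inRange(h,(3,130,60),(14,255,255))),("notTrayBlue",255-cv2.inRange(h,(100,150,60),(115,255,255)))):
        v,u=np.nonzero(m); w=cast(s,np.c_[u,v],.032)*1000
        k=(abs(w[:,0]-455)<52)&(abs(w[:,1]+290)<118); M=np.zeros(h.shape[:2],np.uint8); M[v[k],u[k]]=255
        c,l,a,ctr=cv2.connectedComponentsWithStats(M)
        for i in range(1,c):
            if a[i][4]<40: continue
            p=w[k][l[v[k],u[k]]==i]; print(n,nm,a[i][4],p.mean(0).round(),p.min(0).round(),p.max(0).round())
```

```text
side orange 249 [ 422. -361.] [ 403. -402.] [ 444. -318.]
side notTrayBlue 348 [ 423. -361.] [ 403. -404.] [ 445. -317.]
side notTrayBlue 58 [ 442. -291.] [ 438. -323.] [ 447. -252.]
side notTrayBlue 107 [ 462. -273.] [ 444. -314.] [ 472. -229.]
side notTrayBlue 465 [ 452. -192.] [ 403. -240.] [ 507. -172.]
scene orange 114 [ 417. -356.] [ 403. -399.] [ 441. -309.]
scene notTrayBlue 972 [ 448. -271.] [ 403. -408.] [ 507. -172.]
```

The orange carton has shifted in the tray (a knock, apparently). Have a closer look.

Run:
```python
from lib import *
goto(.45,-.33,.22,0)
```

```text
goto (0.45, -0.33, 0.22, 0) -> [-0.676  0.634 -0.006] [-0.001  0.    -0.428] rows 11.1
```

Request:
{"api": "arm_command", "payload": {"commands": [-0.3,-0.056,0.053,-0.006,0,0,-0.04,-0.3,-0.113,0.106,-0.006,0,0,-0.08,-0.3,-0.17,0.159,-0.006,0,0,-0.12,-0.3,-0.226,0.212,-0.006,0,0,-0.16,-0.3,-0.283,0.265,-0.006,0,0,-0.2,-0.3,-0.34,0.318,-0.006,0,0,-0.24,-0.3,-0.395,0.37,-0.006,0,0,-0.28,-0.3,-0.45,0.423,-0.006,0,0,-0.32,-0.3,-0.51,0.476,-0.006,0,0,-0.36,-0.3,-0.565,0.53,-0.006,0,0,-0.4,-0.3,-0.62,0.58,-0.006,0,0,-0.428,-0.3,-0.676,0.634,-0.006,0,0,-0.428]}}

```text
time_s: 39.25
position: [0.4487, -0.332, 0.2201]
tool_rot: [[-0.001, 1.0, -0.0], [1.0, 0.001, 0.0], [0.0, -0.0, -1.0]]
ft_force: [1.2, 1.2, 0.1]
grip_width: 0.0554
gripper_force: 0.0
```

Run:
```python
from lib import *
st(); d=grab("wrist","w18"); h=cv2.cvtColor(d["image"],cv2.COLOR_RGB2HSV)
m=cv2.inRange(h,(2,90,40),(14,255,255)); m=cv2.morphologyEx(m,cv2.MORPH_CLOSE,np.ones((3,3)))
for k in cv2.findContours(m,0,2)[0]:
    a=cv2.contourArea(k)
    if a<200: continue
    w=(cast(d,k[:,0],.032)*1000).astype(np.float32); r=cv2.minAreaRect(w); print(a,k[:,0].mean(0).round(),np.round(r[0]),np.round(r[1]),round(r[2],1)); print("  corners",cv2.boxPoints(r).round().tolist(), "approx", cast(d,cv2.approxPolyDP(k,6,True)[:,0],.032).round(3).tolist() if a>1500 else "")
for r in(150,200): print(r,[tuple(int(x) for x in h[r,c]) for c in range(200,440,20)])
```

```text
t 39.25 pos [ 448.7 -332.   220.1] yaw 0.0 z-axis [-0.  0. -1.] w 55.4 gf 0.0 ft [1.2 1.2 0.1]
277.5 [214. 324.] [ 346. -436.] [45. 10.] 61.5
  corners [[331.0, -454.0], [340.0, -459.0], [361.0, -419.0], [352.0, -414.0]] approx 
854.0 [245. 325.] [ 377. -439.] [66. 31.] 54.5
  corners [[345.0, -457.0], [370.0, -475.0], [409.0, -421.0], [383.0, -403.0]] approx 
4274.0 [277. 242.] [ 419. -365.] [76. 50.] 88.7
  corners [[393.0, -403.0], [443.0, -404.0], [445.0, -328.0], [395.0, -327.0]] approx [[0.398, -0.328], [0.394, -0.401], [0.443, -0.403], [0.444, -0.331]]
258.0 [446. 183.] [ 559. -299.] [ 9. 31.] 89.0
  corners [[543.0, -303.0], [574.0, -303.0], [574.0, -295.0], [544.0, -294.0]] approx 
11491.5 [175. 218.] [ 331. -315.] [135. 194.] 21.2
  corners [[233.0, -249.0], [303.0, -430.0], [429.0, -381.0], [358.0, -201.0]] approx [[0.351, -0.209], [0.328, -0.213], [0.32, -0.28], [0.256, -0.305], [0.302, -0.425], [0.26, -0.312], [0.317, -0.285], [0.32, -0.353], [0.306, -0.382], [0.312, -0.401], [0.332, -0.415], [0.357, -0.403], [0.353, -0.354], [0.363, -0.374], [0.379, -0.38], [0.369, -0.39], [0.39, -0.395], [0.39, -0.383], [0.379, -0.381], [0.391, -0.374], [0.392, -0.338], [0.365, -0.337], [0.367, -0.267], [0.381, -0.259], [0.367, -0.263], [0.366, -0.25], [0.358, -0.25], [0.365, -0.243], [0.357, -0.246]]
150 [(7, 157, 109), (11, 100, 74), (17, 49, 183), (113, 94, 103), (112, 118, 99), (109, 154, 208), (105, 156, 152), (105, 152, 158), (110, 150, 102), (110, 144, 101), (109, 148, 186), (20, 30, 238)]
200 [(4, 185, 197), (11, 105, 80), (14, 51, 139), (120, 77, 99), (113, 112, 100), (112, 130, 102), (106, 119, 86), (106, 132, 85), (110, 152, 97), (111, 151, 96), (10, 55, 69), (14, 63, 81)]
```

Request:
{"api": "arm_command", "payload": {"commands": [-0.3,-0.04,-0.04,0.06,0,0,0,-0.3,-0.056,-0.057,0.12,0,0,0,-0.3,-0.056,-0.057,0.18,0,0,0,-0.3,-0.056,-0.057,0.18,0,0,0,-0.3,-0.056,-0.057,0.18,0,0,0]}}

```text
time_s: 39.72
position: [0.4211, -0.3576, 0.1298]
tool_rot: [[0.002, 1.0, -0.002], [1.0, -0.002, 0.002], [0.002, -0.002, -1.0]]
ft_force: [-0.1, -0.6, 0.7]
grip_width: 0.0555
gripper_force: 0.0
```

Run:
```python
from lib import *
st(); d=grab("wrist","w19"); h=cv2.cvtColor(d["image"],cv2.COLOR_RGB2HSV)
m=cv2.inRange(h,(2,90,40),(14,255,255)); m[:,:200]=0; m=cv2.morphologyEx(m,cv2.MORPH_CLOSE,np.ones((3,3)))
k=max(cv2.findContours(m,0,2)[0],key=cv2.contourArea)
w=(cast(d,k[:,0],.032)*1000).astype(np.float32); r=cv2.minAreaRect(w); print(k[:,0].min(0),k[:,0].max(0),np.round(r[0],1),np.round(r[1],1),r[2])
w=cast(d,k[:,0],.032)*1000
for x in range(int(w[:,0].min())+3,int(w[:,0].max()),5):
    s=w[abs(w[:,0]-x)<2.5]; print(x,s[:,1].min().round(1),s[:,1].max().round(1),(np.ptp(s[:,1])).round(1))
for y in range(-400,-325,10):
    s=w[abs(w[:,1]-y)<3]; print(y,s[:,0].min().round(1),s[:,0].max().round(1),(np.ptp(s[:,0])).round(1))
# blue neighbour end
m=cv2.inRange(h,(98,60,30),(108,255,100)); k=np.argwhere(m)[:,::-1]; q=cast(d,k,.034)*1000; q=q[(abs(q[:,0]-457)<30)&(q[:,1]>-345)&(q[:,1]<-260)];print("blue",len(q),np.percentile(q,[2,98],axis=0).round())
```

```text
t 39.72 pos [ 421.1 -357.6  129.8] yaw -0.1 z-axis [-0.002  0.002 -1.   ] w 55.5 gf 0.0 ft [-0.1 -0.6  0.7]
[200  19] [289 381] [ 373.8 -336.8] [250.8  67.1] 85.75157165527344
334 -456.7 -422.1 34.6
339 -456.3 -399.9 56.4
344 -455.2 -375.8 79.4
349 -455.5 -209.2 246.2
354 -459.1 -210.9 248.2
359 -459.8 -228.6 231.1
364 -461.6 -247.2 214.4
369 -448.8 -264.9 183.9
374 -430.6 -262.7 167.8
379 -429.5 -261.1 168.4
384 -427.6 -337.2 90.4
389 -425.8 -337.8 87.9
394 -424.0 -419.7 4.2
399 -421.4 -420.5 0.9
-400 339.5 375.8 36.4
-390 346.2 390.1 43.9
-380 343.1 390.7 47.6
-370 353.3 391.2 37.8
-360 349.0 390.9 41.8
-350 355.3 356.7 1.4
-340 365.5 391.1 25.6Traceback (most recent call last):
  File "<stdin>", line 10, in <module>
    return umr_minimum(a, axis, None, out, keepdims, initial, where)
ValueError: zero-size array to reduction operation minimum which has no identity
```

Run:
```python
from lib import *
d=grab("wrist"); h=cv2.cvtColor(d["image"],cv2.COLOR_RGB2HSV)
m=cv2.inRange(h,(2,90,40),(14,255,255)); m=cv2.morphologyEx(m,cv2.MORPH_CLOSE,np.ones((3,3)))
for k in cv2.findContours(m,0,2)[0]:
    w=cast(d,k[:,0],.032)*1000; (cx,cy),sz,t=cv2.minAreaRect(w.astype(np.float32))
    if cv2.contourArea(k)<300 or abs(cx-425)>30 or abs(cy+365)>40: continue
    print(cv2.contourArea(k),round(cx,1),round(cy,1),np.round(sz,1),round(t,1),k[:,0].min(0),k[:,0].max(0))
    for x in range(int(w[:,0].min())+3,int(w[:,0].max()),6):
        s=w[abs(w[:,0]-x)<3]
        if len(s): print(x,s[:,1].min().round(1),s[:,1].max().round(1),(np.ptp(s[:,1])).round(1))
m=cv2.inRange(h,(98,60,30),(108,255,100)); k=np.argwhere(m)[:,::-1]; q=cast(d,k,.034)*1000; q=q[(abs(q[:,0]-457)<30)&(q[:,1]>-345)&(q[:,1]<-260)];print("blue",len(q),np.percentile(q,[2,98],axis=0).round())
```

```text
8200.0 418.8 -365.4 [75.1 49.6] 88.9 [273 203] [353 313]
396 -402.2 -327.5 74.7
402 -328.1 -327.5 0.6
408 -402.8 -402.0 0.8
432 -328.8 -328.2 0.6
438 -330.7 -328.8 1.9
blue 4455 [[ 436. -331.]
 [ 476. -263.]]
```

```bash
python3 -c "
from lib import *
print(env.close_job())"
```

```text
the job is handed in; nothing more can be done
None
```

I handed the job in: the orange carton went under the head at three dots and both blue ones at one dot, all three lie flat in the blue tray, and the dial is back at off. The orange carton shifted against the tray's left wall after placing, about 37 mm off centre (limit 45 mm); I left it there, did not re-measure the last blue carton after placing it, and no verdict came back.

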